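# Lift a varnished board from the tray with the spatula and lay it on the drying stand

### The job

The green control board in the dark tray is freshly varnished and still tacky, so keep your fingers off it: slide the spatula under it, blade lightly on the tray so as not to scratch the non-stick coating and without ramming the board, and lift it out lying on the blade. Lay it level on the two ledges of the drying stand's free top tier, between the lips and about midway along, its length along the ledges, and draw the spatula out from beneath. Then lay the spatula flat on the bare bench, and leave everything else where it is.

Things in the scene. Friction and masses are not known exactly. Their poses are not given: they have to be found in the camera images.
- board: Freshly varnished green control board, about 0.12 kg: laminate 110 (x) by 100 (y) by 2.4 mm, parts on top up to 21 mm above the origin. It rests on solder joints 2 mm high, 3.2 mm across, in two rows along x at y = +-38 mm: its edges are 2 mm off the floor and the underside between the rows is bare. Origin: centre, at the feet of the joints; z up.
- tray: Shallow dark non-stick tray, fixed: 230 (x) by 170 (y) mm outside, rim 3 mm thick and 10 mm high. Origin: centre of the underside, on the bench; -x is the side nearer the robot. The board lies loose in it, x axes alike to 0.12 rad, with more free floor on the -x side; pushed along +x it slides up to the far rim. The coating bears about 6 N of blade pressure.
- tray_floor (a point): Centre of the tray's floor, on its upper face, 2 mm above the tray's origin; same axes.
- rack: Two-tier drying stand, fixed, 170 (x) by 136 (y) by 82 mm high. Another, darker board lies on the lower tier (top of its parts 48 mm up); the top tier is free. A board on the top tier has its own origin 73 mm above this origin. Origin: centre of the underside, on the bench; the open end is -x, nearer the robot.
- rack_top (a point): Middle of the stand's top tier, level with the tops of its two ledges, 75 mm above the stand's origin; same axes. Ledges run along x (160 mm), from y = +-44 mm out to lips at y = +-54 mm that stand 7 mm above them; each ledge is 4 mm thick, nothing lies between them. Open at -x; an end stop stands at x = +74 mm.
- spatula: Cranked spatula, 0.115 kg, standing on its flat steel blade: 100 (x) by 56 (y) by 1.6 mm. At the blade's rear (x = -50 mm) a neck 18 mm wide rises to a brown handle 90 mm long, 20 mm wide (y), 24 mm high, sloping up 12 degrees towards its -x end. Centre of mass about 30 mm behind the origin. Origin: centre of the blade's underside; x to its front edge, z up.
- spatula_grip (a point): Middle of the spatula's handle, 110 mm behind (-x) and 58 mm above the spatula's origin; same axes.
- spatula_tip (a point): Middle of the blade's front edge, at its underside, 50 mm ahead (+x) of the spatula's origin; same axes.
- hard_drive: Bystander: bare hard drive, 147 x 102 x 25 mm, black with a silver lid. Origin under its centre.
- optical_drive: Bystander: grey metal disc drive with a black front, 165 x 146 x 41 mm. Origin under its centre.
- multimeter: Bystander: yellow multimeter lying on its back, 135 x 72 x 30 mm. Origin under its centre.
- pliers: Bystander: pliers with orange handles, about 150 mm long, 16 mm high. Origin under its centre.
- screwdriver: Bystander: screwdriver with a red handle, lying. Origin under its centre.
- varnish: Bystander: closed amber jar of board varnish with a black cap, 60 mm across, 85 mm high. Origin under its centre.
Mind the look-alikes: they are no part of the job. Of the things shaped like the spatula, the steel one is meant.

How it is judged:
On the way, in this order (a step that is already met when the one before it is completed fails the run):
1. the board is lifted clear of the tray, lying on the spatula and fairly level (within 0.3 rad), its origin more than 40 mm above the tray's (z of board in the frame of tray above 0.04 m and angle between board's own z axis and vertical below 0.3 rad and contact force between board and spatula above 0.3 N), for 0.3 s.
2. the board lies on the top tier's ledges and the spatula no longer touches it (z of board in the frame of rack between 0.071 and 0.075 m and x of board in the frame of rack between -0.025 and 0.025 m and y of board in the frame of rack between -0.006 and 0.006 m and angle between board's own z axis and vertical below 0.04 rad and angle between the x axis of board and the x axis of rack, either way round below 0.12 rad and contact force between board and spatula below 0.02 N), for 0.2 s.
At the end, for the whole second after the job is handed in: Board at rest on both top ledges: level to 0.04 rad, origin 73 +-2 mm above the stand's, within 25 mm of the middle along x and 6 mm in y, x axes within 0.12 rad, untouched by the spatula. Spatula still, flat to 0.06 rad on the bench (origin under 4 mm), touching no tray, stand or bystander (all of step 2 and linear speed of each of board, spatula below 0.01 m/s and height (world z) of spatula below 0.004 m and angle between spatula's own z axis and vertical below 0.06 rad and contact force between spatula and tray below 0.02 N and contact force between spatula and rack below 0.02 N and contact force between spatula and hard_drive below 0.02 N and contact force between spatula and optical_drive below 0.02 N and contact force between spatula and multimeter below 0.02 N and contact force between spatula and pliers below 0.02 N and contact force between spatula and screwdriver below 0.02 N and contact force between spatula and varnish below 0.02 N).
It fails at once if fingers or arm touch the board (more than 0.3 N) (contact force between any of the fingers, the arm and board above 0.3 N).
It fails at once if the board is rammed against the tray or stand (more than 20 N) (contact force between board and tray above 20 N or contact force between board and rack above 20 N).
It fails at once if the blade is pressed on the tray with more than 7 N and scratches the coating (contact force between spatula and tray above 7 N).
It fails at once if the board is tipped more than 0.6 rad (angle between board's own z axis and vertical above 0.6 rad).
It fails at once if a bystander is moved more than 20 mm (distance of any of hard_drive, optical_drive, multimeter, pliers, screwdriver, varnish from where it was at the start of the episode above 0.02 m).
It also fails if it takes over 72 s, if anything falls off the work surface, if the arm or the gripper's body presses on something with over 40 N, if the wrist force passes 120 N, or if a joint passes its speed limit or range.

### The arm

A 6-joint arm with a two-finger parallel gripper is mounted at the origin on the work surface. World frame = base frame: x ahead of the robot, y to its left, z up, the work surface at z = 0. Lengths are in m, angles in rad, forces in N, time in s.
With the tool pointing down it reaches from about 0.375 to 0.9 m from the base axis. Payload 3.1 kg.
Tool frame: the origin (TCP) lies between the finger pads; the fingertips stand 19 mm ahead of it and the grasp point (between the pads) is the TCP; z points along the fingers, y is the direction in which the jaws open and shut (so a half turn about z gives the same grasp; the last joint's range is limited). The gripper opens to 87 mm and grips with 3 to 60 N. Pads are 19 mm wide; open, the fingers measure 117 mm over their backs; the gripper's body (75 mm by 190 mm) begins 51 mm behind the grasp point.
Start: joints at [0.959, 0.527, 1.433, -0, 1.181, -0.178], TCP at [0.263, 0.567, 0.242] pointing down, gripper open.
Joint ranges: [-3.08, 3.08], [-0.75, 2.2], [0.22, 2.44], [-1.43, 4.57], [0, 2.65], [-2.85, 2.85]. Speed limits (rad/s): [2.79, 2.79, 3.14, 3.14, 3.14, 3.14].

### API

Orientations are given as a unit quaternion [w, x, y, z].
In Python, from bench import * gives the robot as it stands. The module is installed in compiled form; this text tells all that it offers.
- The arm moves only by the shell command python3 -m crank 'ROWS' [OPENING]. ROWS is JSON, a list of rows, each a list of 2 entries, a list of its own where there are three numbers: the shift along the tool's x, y, z in cm, then the turn, a rotation vector about the tool's x, y, z in degrees. In form: [[[tx, ty, tz], [wx, wy, wz]], ...]. A call has 1 to 12 rows; each row shifts and turns the pose as measured when the row begins, along the tool's axes as they then stand; what a row does not reach is not made up. A row lasts 1/8 s, in which the tool goes at most 62.5 mm and 10.7 degrees, less where a joint would pass 70% of its speed; a pose out of reach is approached as far as the arm can. A call is refused whole if a number of a shift passes 6.25 or a number of a turn 10.7, either way. A call with a gripper value outside its range is refused whole. OPENING is the finger opening in cm, from 0 to 8.7, set as the call begins (- or left out, the last holds). The fingers move at their own pace and stop on an object; the grip force is fixed at half the most. Time passes only in rows, so rows that do not move let the fingers close. It gives the time, the measured TCP pose, the force and the opening at its end, in the units of the state.
- get_obs(): the state, without advancing time (a new reading comes with each control period).
- read_camera(name): name is "scene" or "top"; returns the picture (384x512x3 uint8, red, green, blue); there is no depth.
- camera_info(name): a dict with "fx", "fy", "cx", "cy" (pixels), "k1" (the pictures are not rectified: a ray, as slopes to the right and down, at radius r is drawn at 1 + k1 r^2 times it, then the intrinsics apply), "pose" (4x4, takes a point from camera to world coordinates). Camera axes: x right, y down, z forward; pixel columns grow to the right and rows downward; lengths in m; the calibration is good to about 2 mm. A picture is of the moment at which its call begins. camera_info takes no time and is no camera call.
- finish_job(): hands the job in, once; it reports no verdict.
The state is a dict: "clock": time; "joints": joint angles; "qvel": joint speeds; "effort": joint torques, N m; "position": TCP position; "eef_rot": TCP orientation; "force": force on the tool from outside, world axes, zero at the start; "moment": the same for the moment, N m; "gripper_width": opening from 0.0 (shut) to 1.0 (fully open).
Only numpy, scipy, OpenCV 4.12 (cv2) and the standard library are available. Lean on these libraries where they do the work, as an engineer would, in place of code of your own. Each camera call takes 0.05 s, during which the arm holds its last target.

## Working session

There is one attempt and no reset: what is moved stays moved. The work goes in short steps, Python scripts to look and compute and a shell command to move; the robot and the scene stay as the last step left them, time stands still between calls to the robot, and variables do not carry over. Pictures are saved under pics/ and viewed, and the job is handed in when it is done.

```bash
mkdir -p pics
cat > h.py <<'E'
from bench import *
import numpy as np, cv2
def K(n):
    c=camera_info(n); return c
def ray(n,u,v):
    c=K(n); x=(u-c['cx'])/c['fx']; y=(v-c['cy'])/c['fy']
    r=np.hypot(x,y); s=r
    for _ in range(30): s=r/(1+c['k1']*s*s)
    f=s/r if r>0 else 1
    T=np.array(c['pose']); d=T[:3,:3]@np.array([x*f,y*f,1]); return T[:3,3],d
def onz(n,u,v,z):
    o,d=ray(n,u,v); return o+d*(z-o[2])/d[2]
def proj(n,P):
    c=K(n);T=np.array(c['pose']);p=T[:3,:3].T@(np.array(P)-T[:3,3]);x,y=p[0]/p[2],p[1]/p[2]
    k=1+c['k1']*(x*x+y*y);return np.array([c['fx']*x*k+c['cx'],c['fy']*y*k+c['cy']])
def snap(n,f):
    im=read_camera(n)[:,:,::-1].copy(); cv2.imwrite('pics/%s.png'%f,im); return im
def crop(im,f,u0,v0,u1,v1,s):
    cv2.imwrite('pics/%s.png'%f,cv2.resize(im[v0:v1,u0:u1],None,fx=s,fy=s,interpolation=cv2.INTER_CUBIC))
E
python3 - <<'E'
from h import *
for n in('scene','top'):
    snap(n,n+'0'); c=camera_info(n); print(n,c['fx'],c['k1'],np.round(c['pose'],3).tolist())
o=get_obs();print(o)
E
```

```text
scene 433.27006625123227 -0.15870826520044468 [[-0.462, 0.77, -0.441, 1.109], [0.887, 0.403, -0.225, 0.337], [0.004, -0.495, -0.869, 1.356], [0.0, 0.0, 0.0, 1.0]]
top 492.6969219653441 0.004615662649555151 [[0.019, -0.991, 0.132, 0.235], [-1.0, -0.019, -0.0, -0.006], [0.003, -0.132, -0.991, 1.679], [0.0, 0.0, 0.0, 1.0]]
{'clock': 0.1, 'joints': array([ 9.58504476e-01,  5.28396419e-01,  1.43377424e+00, -3.03079955e-07,
        1.18137915e+00, -1.78510010e-01]), 'qvel': array([ 0.00071076, -0.00193041, -0.00216757, -0.00136384, -0.00065685,
       -0.00054837]), 'effort': array([-4.44552734e-04, -4.40985811e+01, -1.77151787e+01,  6.34549675e-02,
        5.33651991e-02, -5.45753369e-05]), 'position': array([0.26230903, 0.56661014, 0.24065515]), 'eef_rot': array([-3.76797224e-04,  2.15194271e-01,  9.76570770e-01, -9.03126155e-04]), 'force': array([-0.16429661,  0.77358052,  0.34758595]), 'moment': array([-0.04448092, -0.01028371, -0.01979361]), 'gripper_width': 0.9993994668281742}
```

View pics/scene0.png

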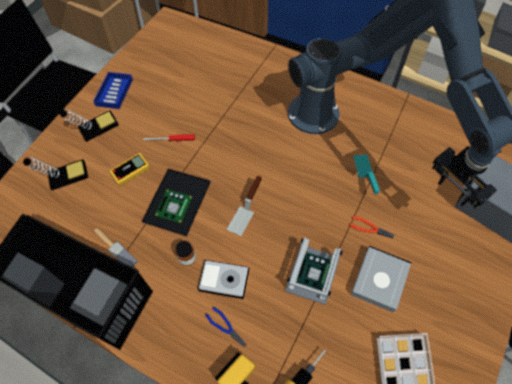

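View pics/top0.png

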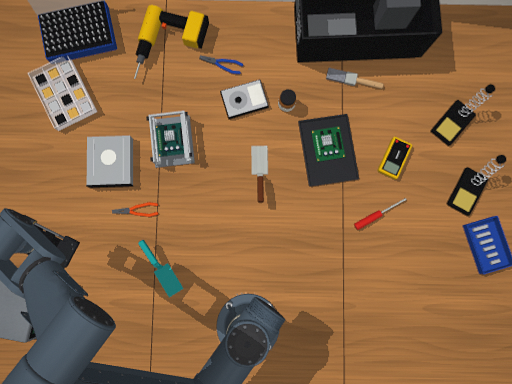

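Run:
```python
import cv2
from h import crop
t=cv2.imread('pics/top0.png')
a=t[105:215,230:370]; cv2.imwrite('pics/c1.png',cv2.resize(a,None,fx=5.5,fy=5.4,interpolation=cv2.INTER_CUBIC))
crop(t,'c2',135,95,205,175,7)
s=cv2.imread('pics/scene0.png'); crop(s,'c3',135,160,275,245,5.5);crop(s,'c4',280,230,345,310,7)
```

```text
(no output)
```

View pics/c1.png

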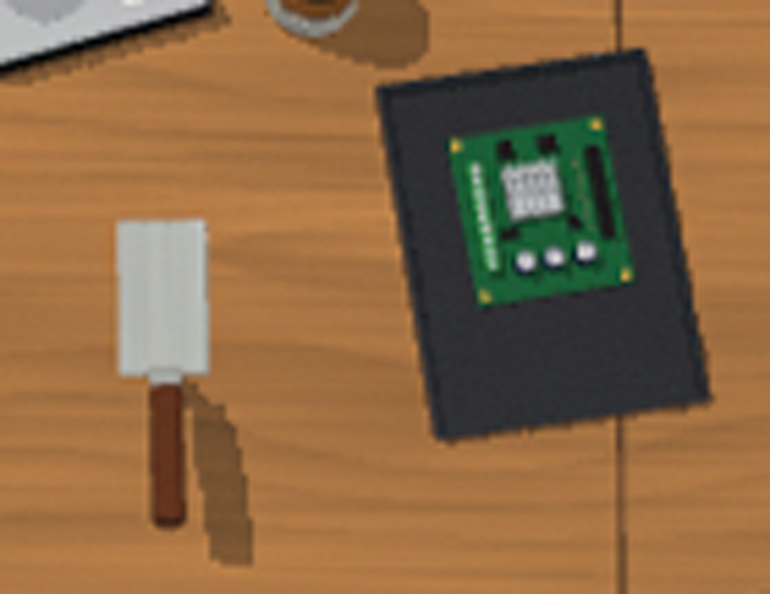

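View pics/c2.png

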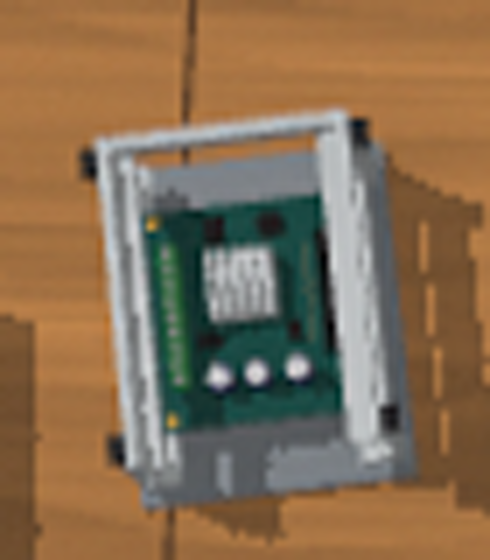

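View pics/c3.png

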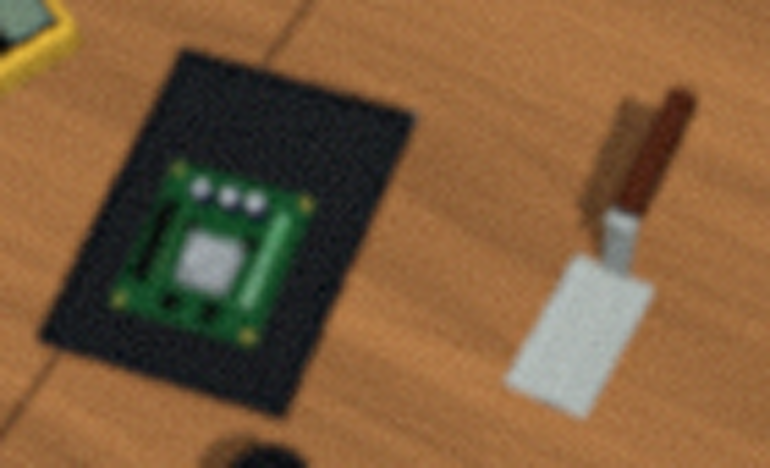

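View pics/c4.png

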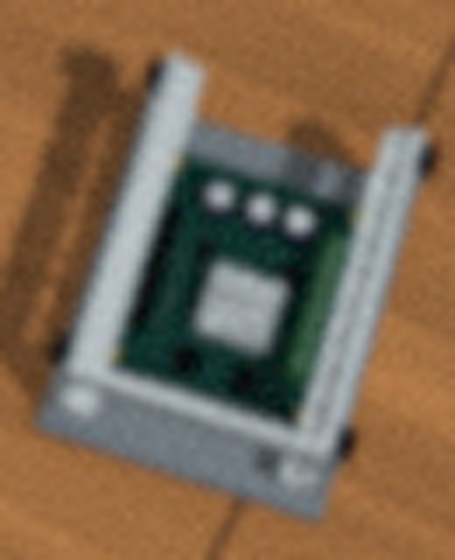

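```bash
cat > m.py <<'E'
from h import *
def rect(n,mask,z,off=(0,0)):
    cs,_=cv2.findContours(mask.astype(np.uint8),cv2.RETR_EXTERNAL,cv2.CHAIN_APPROX_NONE)
    c=max(cs,key=cv2.contourArea)[:,0,:]
    W=np.array([onz(n,u+off[0],v+off[1],z)[:2] for u,v in c])
    (cx,cy),(w,h),a=cv2.minAreaRect((W*1000).astype(np.float32))
    b=cv2.boxPoints(((cx,cy),(w,h),a)); 
    e=b[1]-b[0]; f=b[2]-b[1]
    out=[]
    for k in (e,f):
        g=np.degrees(np.arctan2(k[1],k[0])); g=(g+45)%180-45; out.append((round(float(np.linalg.norm(k)),1),round(float(g),1)))
    M=cv2.moments(W.astype(np.float32).reshape(-1,1,2)*1000)
    return np.round([cx,cy],1),np.round([M['m10']/M['m00'],M['m01']/M['m00']],1),out
def win(m,u0,v0,u1,v1):
    z=np.zeros_like(m);z[v0:v1,u0:u1]=m[v0:v1,u0:u1];return z
E
python3 - <<'E'
from m import *
for n,W in(('top',dict(tray=(290,105,370,195),sp=(240,135,280,210),bd=(290,105,370,195))),('scene',dict(tray=(135,160,218,240),sp=(222,168,270,240),bd=(135,160,218,240)))):
    im=cv2.imread('pics/%s0.png'%n); hsv=cv2.cvtColor(im,cv2.COLOR_BGR2HSV); H,S,V=[hsv[...,i].astype(int) for i in range(3)]
    print(n,[np.round(onz(n,*p,0),3)[:2] for p in ((256,192),)])
    nw=~((H>5)&(H<25)&(S>70))
    t=win((V<75)|((H>50)&(H<90)&(S>80)),*W['tray']); print('tray',rect(n,t,.010), rect(n,t,0.))
    b=win((H>50)&(H<90)&(S>90),*W['bd']); b=cv2.morphologyEx(b.astype(np.uint8),cv2.MORPH_CLOSE,np.ones((7,7))); print('board',rect(n,b,.0064))
    s=win((V>140)&(S<60),*W['sp']); s=cv2.morphologyEx(s.astype(np.uint8),cv2.MORPH_OPEN,np.ones((9,9))); print('blade',rect(n,s,.0016))
    h=win((V<130)&(S>130)&((H<10)|(H>172)),*W['sp']); print('handle',rect(n,h,.065), h.sum())
E
```

```text
top [array([ 0.446, -0.019])]
tray (array([ 598. , -265.2]), array([ 597.6, -265.2]), [(172.9, 99.6), (234.3, 9.6)]) (array([ 600.1, -266.7]), array([ 599.8, -266.8]), [(173.9, 99.6), (235.7, 9.6)])
board (array([ 619.6, -264.4]), array([ 619.3, -264.5]), [(102.0, 100.6), (113.1, 10.6)])
blade (array([559.8, -27. ]), array([560.3, -27.8]), [(55.5, 91.1), (95.0, 1.1)])
handle (array([425.1, -33.1]), array([425.1, -30.6]), [(9.9, 91.1), (6.6, 1.1)]) 45
scene [array([ 0.43 , -0.033])]
tray (array([ 596.4, -264. ]), array([ 596.8, -264.3]), [(170.8, 99.7), (231.4, 9.7)]) (array([ 592.6, -268.5]), array([ 593. , -268.8]), [(172.0, 99.7), (233.1, 9.7)])
board (array([ 617.4, -264.8]), array([ 617.4, -264.8]), [(106.1, 99.2), (120.0, 9.2)])
blade (array([556.6, -28.2]), array([556.5, -28.2]), [(57.2, 91.6), (99.8, 1.6)])
handle (array([448.9, -31.6]), array([448., -31.]), [(16.6, 95.9), (86.9, 5.9)]) 89
```

Spatula-shaped: teal (160,270), tan-handled (355,78), and steel with brown handle (260,172) in top view; the last one fits ("steel, brown handle"), and the crop confirms it. Tray with bright green board: (330,150). Now the stand, and the handle.

Run:
```python
import cv2
for n,(u0,v0,u1,v1),f in(('top',(143,105,200,170),'d1'),('scene',(282,232,346,307),'d2')):
    t=cv2.imread(f'pics/{n}0.png'); s=8 if n=='scene' else 9
    a=cv2.resize(t[v0:v1,u0:u1],None,fx=s,fy=s,interpolation=cv2.INTER_CUBIC)
    for u in range(u0,u1):
        if u%10==0: cv2.line(a,(int((u-u0+.5)*s),0),(int((u-u0+.5)*s),8),(0,0,255),2);cv2.putText(a,str(u),(int((u-u0)*s),20),0,.4,(0,0,255),1)
    for v in range(v0,v1):
        if v%10==0: cv2.line(a,(0,int((v-v0+.5)*s)),(8,int((v-v0+.5)*s)),(0,0,255),2);cv2.putText(a,str(v),(10,int((v-v0+.5)*s)),0,.4,(0,0,255),1)
    cv2.imwrite(f'pics/{f}.png',a)
```

```text
(no output)
```

View pics/d1.png

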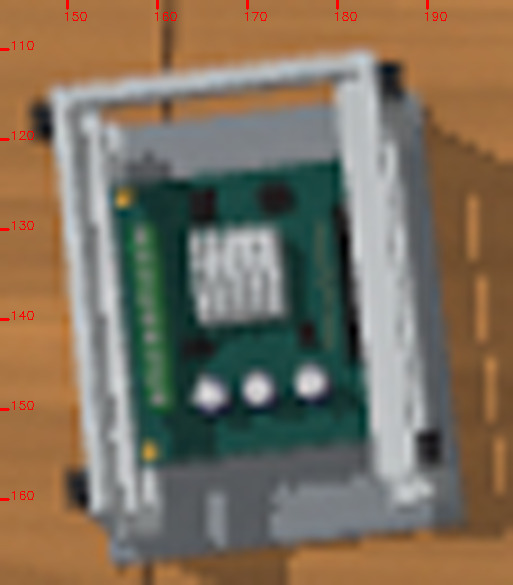

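View pics/d2.png

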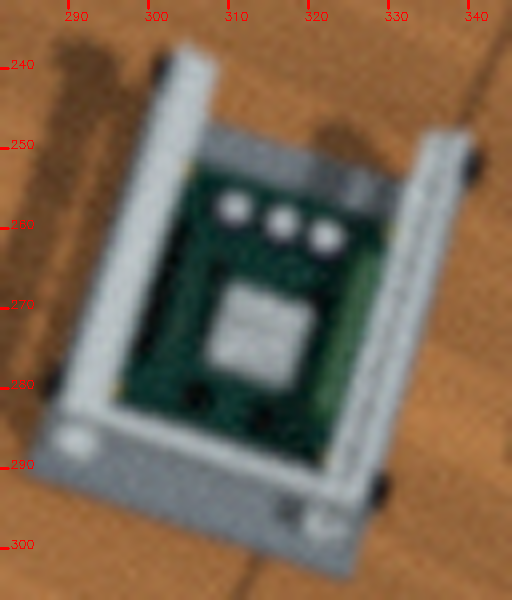

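Run:
```python
from h import *
print('base z=0 / .004')
for z in(0,.004):
  for n,p in(('top',(155,167)),('top',(194,163)),('top',(189.5,115.5)),('scene',(285.5,289.5)),('scene',(324.5,303))): print(z,n,p,np.round(onz(n,*p,z)*1000,1)[:2])
print('top z=.082')
for n,p in(('top',(148.3,114.3)),('top',(183.7,110.5)),('top',(153,161.5)),('scene',(288.5,281.5)),('scene',(326,294)),('scene',(303.7,237)),('scene',(340,248))): print(n,p,np.round(onz(n,*p,.082)*1000,1)[:2])
print('handle')
for v,z in((176.3,.05),(202.2,.075)):
  for u in (257.5,260.4,263.5): print(np.round(onz('top',u,v,z)*1000,1)[:2])
n='scene'
im=cv2.imread('pics/scene0.png')
cv2.imwrite('pics/d3.png',cv2.resize(im[170:240,225:270],None,fx=8,fy=8,interpolation=cv2.INTER_CUBIC))
im=cv2.imread('pics/top0.png')
cv2.imwrite('pics/d4.png',cv2.resize(im[140:210,245:275],None,fx=8,fy=8,interpolation=cv2.INTER_CUBIC))
```

```text
base z=0 / .004
0 top (155, 167) [526.7 331.9]
0 top (194, 163) [543.3 197.7]
0 top (189.5, 115.5) [712.  219.3]
0 scene (285.5, 289.5) [705.2 220.1]
0 scene (324.5, 303) [688.6 350.5]
0.004 top (155, 167) [526.  331.1]
0.004 top (194, 163) [542.6 197.3]
0.004 top (189.5, 115.5) [710.9 218.8]
0.004 scene (285.5, 289.5) [706.4 220.4]
0.004 scene (324.5, 303) [689.8 350.5]
top z=.082
top (148.3, 114.3) [690.1 345.7]
top (183.7, 110.5) [705.5 228.3]
top (153, 161.5) [530.6 322.8]
scene (288.5, 281.5) [702.8 224.2]
scene (326, 294) [686.5 342.4]
scene (303.7, 237) [546.9 202.8]
scene (340, 248) [528.4 321.9]
handle
[493.  -22.2]
[493.2 -31.9]
[493.4 -42.3]
[403.3 -23.5]
[403.5 -33. ]
[403.7 -43.1]
```

View pics/d3.png

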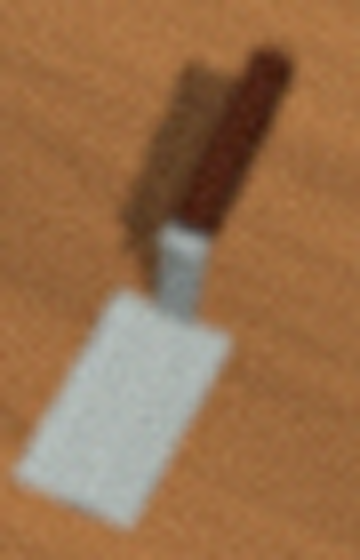

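View pics/d4.png

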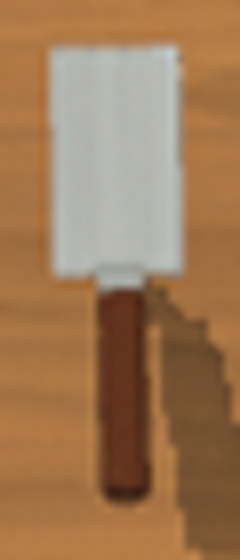

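```bash
cat > go.py <<'E'
# usage: go.py x y z(mm) yaw pitch(deg, nose down +): remaining move in tool axes; spatula x = -tool x
import sys
from h import *
from scipy.spatial.transform import Rotation as R
def cur():
    o=get_obs(); q=o['eef_rot']; return np.array(o['position']),R.from_quat([q[1],q[2],q[3],q[0]]),o
def Rt(yaw,pitch):
    S=R.from_euler('ZY',[yaw,pitch],degrees=True)
    return S*R.from_matrix(np.array([[-1,0,0],[0,1,0],[0,0,-1.]]))
def att(r):
    S=r*R.from_matrix(np.array([[-1,0,0],[0,1,0],[0,0,-1.]])); return S.as_euler('ZYX',degrees=True)
if __name__=='__main__':
    p,r,o=cur(); 
    print('t',round(o['clock'],2),'pos',np.round(p*1000,2),'yaw pitch roll',np.round(att(r),2),'F',np.round(o['force'],2),'M',np.round(o['moment'],2),'g',round(o['gripper_width']*87,1))
    if len(sys.argv)>4:
        a=[float(v) for v in sys.argv[1:]]; t=np.array(a[:3])/1000; T=Rt(a[3],a[4])
        print('shift cm in current axes',np.round(r.inv().apply(t-p)*100,3),' in target axes',np.round(T.inv().apply(t-p)*100,3),' turn',np.round((r.inv()*T).as_rotvec(degrees=True),2))
E
python3 go.py 448 -31 160 1.5 0
```

```text
t 0.1 pos [262.31 566.61 240.66] yaw pitch roll [-2.485e+01  2.000e-02 -1.100e-01] F [-0.16  0.77  0.35] M [-0.04 -0.01 -0.02] g 86.9
shift cm in current axes [-41.97  -46.406   8.14 ]  in target axes [-16.998 -60.227   8.066]  turn [ -0.1   -0.04 -26.35]
```

```bash
python3 -m crank '[[[0,0,0],[0,0,-8.8]],[[0,0,0],[0,0,-8.8]],[[0,0,0],[0,0,-8.8]],[[-1.8,-6.1,0],[0,0,0]],[[-1.8,-6.1,0],[0,0,0]],[[-1.8,-6.1,0.8],[0,0,0]],[[-1.8,-6.1,0.8],[0,0,0]],[[-1.8,-6.1,0.8],[0,0,0]],[[-1.8,-6.1,0.8],[0,0,0]],[[-1.8,-6.1,0.8],[0,0,0]],[[-1.8,-6.1,0.8],[0,0,0]],[[-1.8,-6.1,0.8],[0,0,0]]]'; python3 go.py 448 -31 160 1.5 0
```

```text
clock: 1.6
position: [0.4455, 0.0367, 0.1845]
eef_rot: [0.001, -0.026, 1.0, -0.001]
force: [1.0, 0.9, 0.3]
gripper_width: 1.002
t 1.6 pos [445.52  36.73 184.52] yaw pitch roll [ 3.03 -0.07 -0.14] F [0.98 0.89 0.26] M [0.02 0.   0.06] g 87.2
shift cm in current axes [ 0.114 -6.771  2.468]  in target axes [-0.071 -6.777  2.452]  turn [-0.14  0.08  1.53]
```

```bash
python3 -m crank '[[[0,-6,1],[0,0,0]],[[0,-0.8,1.5],[0,0,1.5]],[[0,0,0],[0,0,0]],[[0,0,0],[0,0,0]]]'; python3 go.py 448 -31 110 1.5 0
```

```text
clock: 2.1
position: [0.4514, -0.038, 0.1587]
eef_rot: [0.002, -0.009, 1.0, -0.002]
force: [-0.1, 0.4, -0.6]
gripper_width: 0.999
t 2.1 pos [451.39 -38.02 158.65] yaw pitch roll [ 1.05 -0.19 -0.18] F [-0.13  0.41 -0.6 ] M [ 0.02  0.01 -0.01] g 86.9
shift cm in current axes [0.343 0.723 4.862]  in target axes [0.321 0.711 4.865]  turn [-0.18  0.19 -0.45]
```

```bash
python3 -m crank '[[[0.34,0.72,2],[-0.2,0.2,-0.5]],[[0,0,1],[0,0,0]],[[0,0,0],[0,0,0]],[[0,0,0],[0,0,0]]]'; python3 go.py 448 -31 60 1.5 0
```

```text
clock: 2.6
position: [0.4492, -0.0281, 0.13]
eef_rot: [0.002, -0.017, 1.0, -0.001]
force: [-0.1, -0.6, 0.3]
gripper_width: 1.001
t 2.6 pos [449.22 -28.11 130.03] yaw pitch roll [ 1.95 -0.23 -0.06] F [-0.14 -0.62  0.29] M [0.04 0.02 0.02] g 87.1
shift cm in current axes [ 0.16  -0.277  7.003]  in target axes [ 0.13  -0.285  7.003]  turn [-0.06  0.23  0.45]
```

Run:
```python
from h import *
a=snap('top','t1');b=snap('scene','s1')
crop(a,'t1c',230,110,300,220,6);crop(b,'s1c',200,140,300,240,6)
```

```text
(no output)
```

View pics/s1c.png

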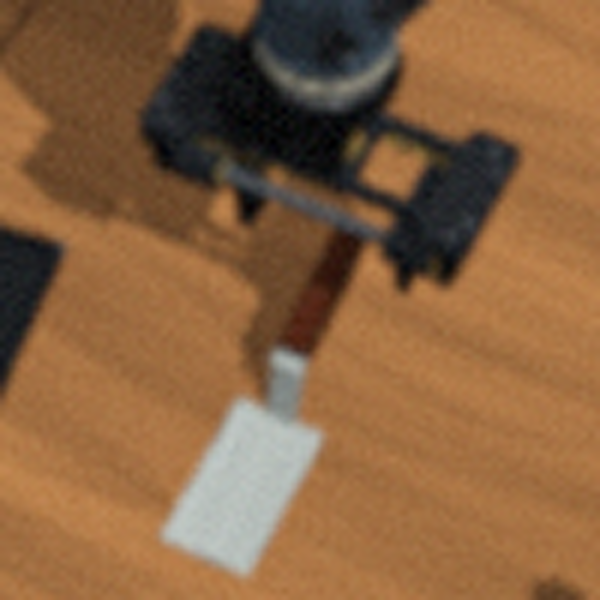

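The picture shows the open fingers (about (242,176) and (267,187) in scene pixels) straddling the brown handle. Descend.

```bash
python3 go.py 448 -31 60 1.5 0;  python3 -m crank '[[[0.1,-0.27,3],[0,0.2,0.3]],[[0,0,2.5],[0,0,0]],[[0,0,0.8],[0,0,0]],[[0,0,0],[0,0,0]],[[0,0,0],[0,0,0]]]'; python3 go.py 448 -31 58 1.5 0
```

```text
t 2.7 pos [449.29 -28.3  130.09] yaw pitch roll [ 1.92 -0.24 -0.07] F [-0.05 -0.34 -0.2 ] M [0.11 0.01 0.01] g 87.1
shift cm in current axes [ 0.167 -0.257  7.009]  in target axes [ 0.136 -0.266  7.009]  turn [-0.07  0.24  0.42]
clock: 3.32
position: [0.4519, -0.0325, 0.0684]
eef_rot: [0.004, -0.014, 1.0, -0.002]
force: [1.2, -0.4, 0.4]
gripper_width: 0.999
t 3.33 pos [451.94 -32.45  68.45] yaw pitch roll [ 1.61 -0.49 -0.24] F [ 1.19 -0.39  0.37] M [ 0.    0.04 -0.06] g 86.9
shift cm in current axes [0.398 0.161 1.041]  in target axes [0.39  0.156 1.045]  turn [-0.24  0.49  0.11]
```

```bash
python3 -m crank '[[[0.38,0.16,0.5],[-0.2,0.5,0]],[[0,0,0.45],[0,0,0]],[[0,0,0],[0,0,0]],[[0,0,0],[0,0,0]]]'; python3 go.py 448 -31 58 1.5 0
```

```text
clock: 3.82
position: [0.4487, -0.0311, 0.0597]
eef_rot: [0.001, -0.014, 1.0, -0.001]
force: [-0.5, 0.4, 0.9]
gripper_width: 1.0
t 3.83 pos [448.71 -31.08  59.68] yaw pitch roll [ 1.62 -0.12 -0.08] F [-0.5   0.37  0.9 ] M [ 0.04 -0.01 -0.02] g 87.0
shift cm in current axes [0.072 0.01  0.168]  in target axes [0.071 0.009 0.168]  turn [-0.08  0.12  0.12]
```

```bash
python3 -m crank '[[[0,0,0.1],[0,0,0]],[[0,0,0],[0,0,0]],[[0,0,0],[0,0,0]],[[0,0,0],[0,0,0]],[[0,0,0],[0,0,0]],[[0,0,0],[0,0,0]]]' 0; python3 go.py; python3 -m crank '[[[0,0,0],[0,0,0]],[[0,0,0],[0,0,0]]]'; python3 go.py
```

```text
clock: 4.58
position: [0.4489, -0.0311, 0.0588]
eef_rot: [0.001, -0.014, 1.0, -0.001]
force: [0.3, -0.3, -0.1]
gripper_width: 0.402
t 4.58 pos [448.87 -31.12  58.77] yaw pitch roll [ 1.62 -0.14 -0.09] F [ 0.35 -0.32 -0.11] M [0.06 0.01 0.04] g 34.9
clock: 4.82
position: [0.4489, -0.0311, 0.0588]
eef_rot: [0.001, -0.014, 1.0, -0.001]
force: [0.3, -0.1, -1.3]
gripper_width: 0.23
t 4.83 pos [448.9  -31.12  58.78] yaw pitch roll [ 1.62 -0.15 -0.09] F [ 0.34 -0.12 -1.29] M [0.05 0.   0.02] g 20.0
```

```bash
python3 -m crank '[[[0,0,0],[0,0,0]],[[0,0,0],[0,0,0]],[[0,0,0],[0,0,0]]]' ; python3 go.py;python3 -m crank '[[[0,0,-0.5],[0,0,0]],[[0,0,-2],[0,0,0]],[[0,0,-2],[0,0,0]],[[0,0,0],[0,0,0]],[[0,0,0],[0,0,0]]]'; python3 go.py
```

```text
clock: 5.2
position: [0.4489, -0.0311, 0.0587]
eef_rot: [0.001, -0.014, 1.0, -0.001]
force: [-0.1, 0.4, 0.4]
gripper_width: 0.222
t 5.2 pos [448.88 -31.07  58.74] yaw pitch roll [ 1.62 -0.14 -0.09] F [-0.14  0.37  0.45] M [0.06 0.02 0.04] g 19.3
clock: 5.82
position: [0.4474, -0.0307, 0.1046]
eef_rot: [-0.0, -0.014, 1.0, -0.0]
force: [-0.1, 0.9, -0.8]
gripper_width: 0.225
t 5.83 pos [447.36 -30.67 104.61] yaw pitch roll [ 1.62  0.05 -0.03] F [-0.09  0.86 -0.76] M [0.01 0.11 0.03] g 19.5
```

Run:
```python
from h import *
a=snap('top','t2');b=snap('scene','s2')
crop(b,'s2c',200,140,300,240,6);crop(a,'t2c',230,110,300,220,5)
```

```text
(no output)
```

View pics/s2c.png

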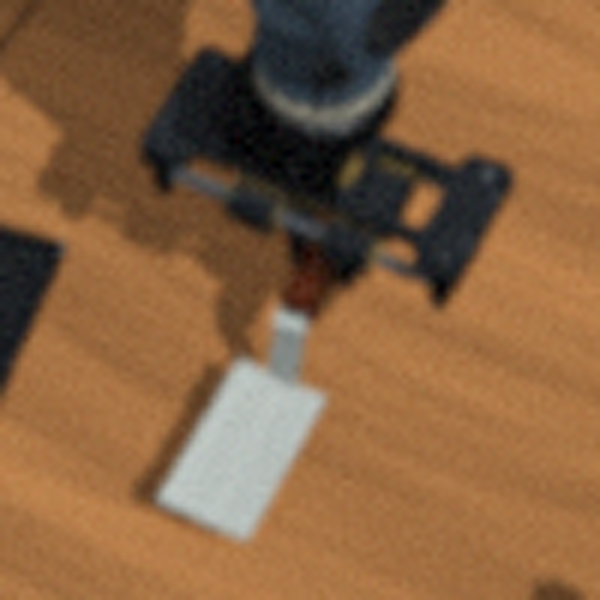

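View pics/t2c.png

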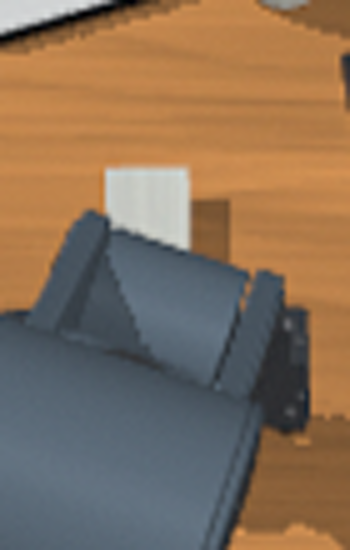

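The steel spatula is held (blade about (240,215) in scene). Check the blade's attitude against the prediction.

```bash
cat > bl.py <<'E'
from m import *
from go import cur,att
import sys
# predicted spatula pose: rel to TCP measured at grasp (set GR)
G=np.load('rel.npy') if __import__('os').path.exists('rel.npy') else np.array([-.110,0,.05874])
def tip(fx):
    p,r,o=cur(); S=r.as_matrix()@np.diag([-1,1,-1.]); return p+S@(np.array([G[0],0,G[2]])*-1+np.array([fx,G[1],0]))
E
python3 - <<'E'
from m import *
for n,w in(('scene',(220,195,260,235)),):
    im=cv2.imread('pics/s2.png'); hsv=cv2.cvtColor(im,cv2.COLOR_BGR2HSV); H,S,V=[hsv[...,i].astype(int) for i in range(3)]
    s=win((V>140)&(S<60),*w).astype(np.uint8); s=cv2.morphologyEx(s,cv2.MORPH_OPEN,np.ones((9,9)))
    c=max(cv2.findContours(s,0,1)[0],key=cv2.contourArea)
    b=cv2.boxPoints(cv2.minAreaRect(c));
    print(rect(n,s,.0475),b.tolist())
    # corners by approx
    a=cv2.approxPolyDP(cv2.convexHull(c),3,True)[:,0]; print(a.tolist(),[np.round(onz(n,*p,.0475)*1000,1)[:2].tolist() for p in a])
E
python3 - <<'E'
import sys;sys.path.insert(0,'.')
from m import *
im=cv2.imread('pics/scene0.png'); hsv=cv2.cvtColor(im,cv2.COLOR_BGR2HSV); H,S,V=[hsv[...,i].astype(int) for i in range(3)]
s=win((V>140)&(S<60),222,168,270,240).astype(np.uint8); s=cv2.morphologyEx(s,cv2.MORPH_OPEN,np.ones((9,9)))
c=max(cv2.findContours(s,0,1)[0],key=cv2.contourArea)
a=cv2.approxPolyDP(cv2.convexHull(c),3,True)[:,0]; print('0',a.tolist(),[np.round(onz('scene',*p,.0016)*1000,1)[:2].tolist() for p in a])
E
```

```text
(array([554.8, -28. ]), array([555.8, -27.6]), [(59.0, 91.7), (102.9, 1.7)]) [[225.41513061523438, 222.4528350830078], [239.23587036132812, 197.5754852294922], [254.0943603515625, 205.83021545410156], [240.27362060546875, 230.7075653076172]]
[[249, 203], [250, 213], [242, 227], [230, 225], [229, 216], [237, 203]] [[503.1, -20.6], [535.3, 0.6], [593.7, 1.7], [605.9, -37.3], [578.2, -56.8], [522.2, -57.0]]
0 [[249, 210], [250, 219], [243, 231], [231, 231], [230, 222], [237, 210]] [[506.4, -19.9], [535.8, -0.1], [587.3, 0.3], [606.4, -36.2], [578.2, -56.0], [526.0, -57.3]]
```

```bash
python3 -m crank '[[[0,0,-2.5],[0,0,0]],[[0,0,-2.5],[0,0,-3]],[[0,-4,0],[0,0,-3]],[[0,-4,0],[0,0,-2]],[[0.3,-4,0],[0,0,0]],[[0.3,-4,0],[0,3,0]],[[0.3,-4,0],[0,3,0]],[[0.3,-3,0],[0,3,0]],[[0,0,0],[0,1,0]],[[0,0,0],[0,0,0]]]'; python3 go.py 408 -301 130 9.9 10
```

```text
clock: 7.18
position: [0.466, -0.2642, 0.1467]
eef_rot: [-0.097, -0.087, 0.991, -0.003]
force: [0.2, -0.2, -2.1]
gripper_width: 0.227
t 7.17 pos [ 466.   -264.15  146.66] yaw pitch roll [10.06 11.16  0.66] F [ 0.17 -0.23 -2.09] M [ 0.05 -0.09  0.01] g 19.7
shift cm in current axes [ 5.912 -2.648  2.834]  in target axes [ 5.961 -2.633  2.743]  turn [ 0.63 -1.16  0.15]
```

```bash
python3 -m crank '[[[3,-1.3,0],[0.6,-1.2,0]],[[2.7,-1.2,0],[0,0,0]],[[0,0,1.2],[0,0,0]],[[0,0,0],[0,0,0]],[[0,0,0],[0,0,0]]]'; python3 go.py 408 -301 110 9.9 10
python3 - <<'E'
from h import *
a=snap('top','t3');b=snap('scene','s3')
crop(b,'s3c',130,140,240,240,6);crop(a,'t3c',285,95,375,205,5)
E
```

```text
clock: 7.8
position: [0.411, -0.2925, 0.143]
eef_rot: [-0.087, -0.09, 0.992, -0.004]
force: [0.6, -0.3, -0.6]
gripper_width: 0.228
t 7.8 pos [ 411.04 -292.49  142.97] yaw pitch roll [10.43 10.    0.44] F [ 0.64 -0.28 -0.64] M [ 0.08 -0.06 -0.03] g 19.9
shift cm in current axes [-0.126 -0.807  3.32 ]  in target axes [-0.133 -0.786  3.324]  turn [ 0.35 -0.    0.52]
```

View pics/s3c.png

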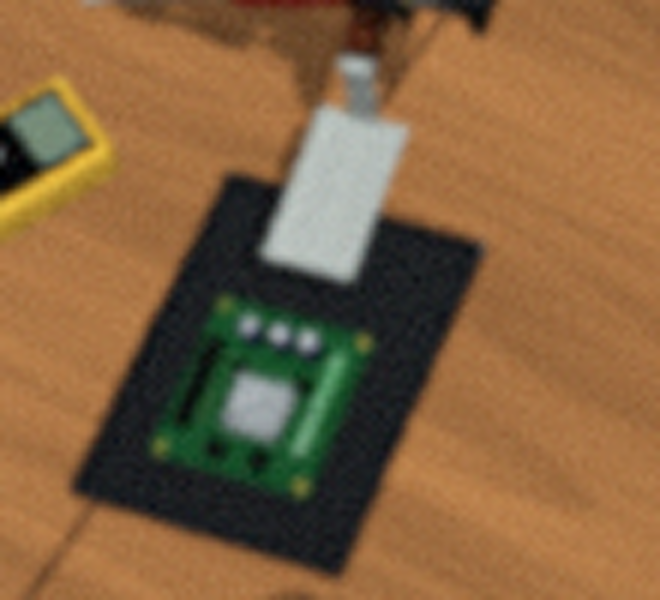

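View pics/t3c.png

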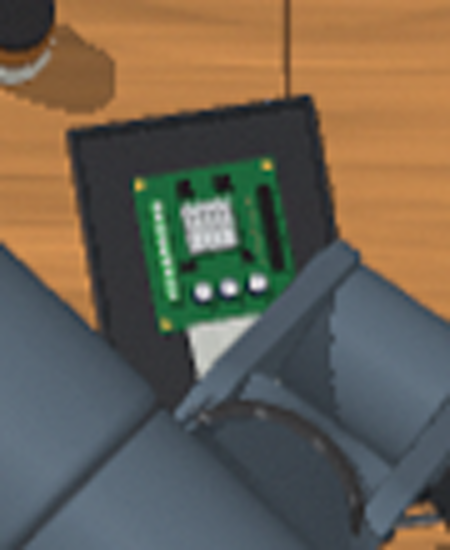

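```bash
cat > tip.py <<'E'
import sys
from go import *
B=np.array([.6185,-.2646]); by=np.radians(9.9)
p,r,o=cur(); S=r.as_matrix()@np.diag([-1,1,-1.])
def f(x,y=0,z=0): return p+S@np.array([.109+x,y,-.05874+z])
u=np.array([np.cos(by),np.sin(by)]);n=np.array([-u[1],u[0]])
def d(P): return np.round(np.array([(P[:2]-B)@u,(P[:2]-B)@n,P[2]-.002])*1000,1)
a=att(r)
print('t',round(o['clock'],2),'yaw-9.9 %.2f pitch %.2f roll %.2f'%(a[0]-9.9,a[1]+.14,a[2]),'F',np.round(o['force'],2),'g',round(o['gripper_width']*87,1),'TCP',np.round(p*1000,1))
print('tip s,l,h',d(f(.05)),'tipcorner h',d(f(.05,.028))[2],d(f(.05,-.028))[2],'rear',d(f(-.05)))
E
python3 -m crank '[[[-0.1,-0.8,2.2],[0.3,0,0.5]],[[0,0,1.5],[0,0,0]],[[0,0,0],[0,0,0]],[[0,0,0],[0,0,0]]]'; python3 tip.py;python3 go.py 408 -301 97 9.9 10
```

```text
clock: 8.4
position: [0.409, -0.3008, 0.106]
eef_rot: [-0.086, -0.087, 0.992, -0.008]
force: [-0.1, 0.8, -0.7]
gripper_width: 0.225
t 8.4 yaw-9.9 0.16 pitch 10.06 roll -0.05 F [-0.12  0.83 -0.66] g 19.6 TCP [ 409.  -300.8  106. ]
tip s,l,h [-66.1   0.7  18.7] tipcorner h 18.7 18.7 rear [-164.6    0.4   35.9]
t 8.4 pos [ 408.98 -300.83  105.96] yaw pitch roll [10.06  9.92 -0.05] F [-0.12  0.83 -0.66] M [ 0.07 -0.02 -0.04] g 19.6
shift cm in current axes [-0.056  0.001  0.9  ]  in target axes [-0.058 -0.     0.899]  turn [-0.08  0.08  0.16]
```

```bash
python3 -m crank '[[[-0.2,0,1.0],[0,0,0.1]],[[0,0,0.3],[0,0,0]],[[0,0,0],[0,0,0]],[[0,0,0],[0,0,0]]]'; python3 tip.py
python3 - <<'E'
from h import *
b=snap('scene','s4')
crop(b,'s4c',130,140,240,240,6)
E
```

```text
clock: 8.9
position: [0.4093, -0.3011, 0.0929]
eef_rot: [-0.085, -0.087, 0.993, -0.009]
force: [-0.8, 0.7, -0.8]
gripper_width: 0.229
t 8.9 yaw-9.9 0.05 pitch 9.99 roll -0.16 F [-0.85  0.66 -0.8 ] g 20.0 TCP [ 409.3 -301.1   92.9]
tip s,l,h [-65.8  -0.    5.8] tipcorner h 5.7 5.9 rear [-1.643e+02 -1.000e-01  2.290e+01]
```

View pics/s4c.png

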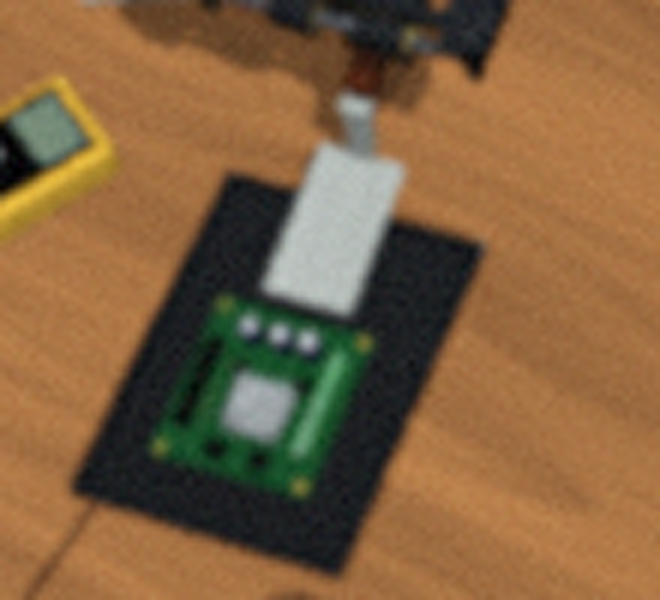

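```bash
cat > vis.py <<'E'
import sys
from m import *
from tip import f,B,u,n
def quad(mask):
    cs,_=cv2.findContours(mask.astype(np.uint8),0,1); c=max(cs,key=cv2.contourArea)
    return cv2.boxPoints(cv2.minAreaRect(c)),c
im=cv2.imread('pics/%s.png'%sys.argv[1]); hsv=cv2.cvtColor(im,cv2.COLOR_BGR2HSV); H,S,V=[hsv[...,i].astype(int) for i in range(3)]
b=win((H>50)&(H<90)&(S>90),130,160,218,240); b=cv2.morphologyEx(b.astype(np.uint8),cv2.MORPH_CLOSE,np.ones((7,7)))
print('board',rect('scene',b,.0064))
s=win((V>140)&(S<60),165,150,210,195).astype(np.uint8)
for v in range(165,194,4):
    us=np.where(s[v])[0]
    if len(us): print('row',v,us.min(),us.max(),'edges mid',(us.min()+us.max())/2)
for x in(.05,-.05):
    for y in(.028,0,-.028): print('pred',x,y,np.round(proj('scene',f(x,y,.0016)),1))
for x in (-.055,.055):
    for y in(.05,-.05): P=B+u*x+n*y; print('board pred',np.round(proj('scene',[P[0],P[1],.0064]),1))
E
python3 vis.py s4
```

```text
t 8.95 yaw-9.9 0.05 pitch 9.99 roll -0.16 F [-0.31 -0.36 -1.18] g 19.7 TCP [ 409.3 -301.1   92.9]
tip s,l,h [-65.7  -0.    5.8] tipcorner h 5.8 5.9 rear [-1.643e+02 -1.000e-01  2.290e+01]
board (array([ 615.4, -258.6]), array([ 617. , -265.3]), [(119.9, 101.0), (117.8, 11.0)])
row 165 183 188 edges mid 185.5
row 169 181 196 edges mid 188.5
row 173 180 195 edges mid 187.5
row 177 178 193 edges mid 185.5
row 181 177 191 edges mid 184.0
row 185 175 190 edges mid 182.5
row 189 179 188 edges mid 183.5
row 193 171 171 edges mid 171.0
pred 0.05 0.028 [187.3 192.1]
pred 0.05 0 [180.2 190. ]
pred 0.05 -0.028 [173.1 188. ]
pred -0.05 0.028 [196.9 167.5]
pred -0.05 0 [189.8 165.6]
pred -0.05 -0.028 [182.9 163.7]
board pred [192.  196.6]
board pred [166.6 189.2]
board pred [180.1 223. ]
board pred [154.1 215. ]
```

```bash
python3 -m crank '[[[-0.07,-0.1,0.42],[-0.1,0,0]],[[0,0,0],[0,0,0]],[[0,0,0],[0,0,0]]]'; python3 tip.py;  python3 -m crank '[[[-0.01,0,0.06],[0,0,0]],[[0,0,0],[0,0,0]]]'; python3 tip.py
```

```text
clock: 9.32
position: [0.4096, -0.3024, 0.0886]
eef_rot: [-0.085, -0.086, 0.993, -0.008]
force: [0.5, -0.6, -1.3]
gripper_width: 0.229
t 9.32 yaw-9.9 0.04 pitch 9.97 roll -0.08 F [ 0.54 -0.6  -1.31] g 19.9 TCP [ 409.6 -302.4   88.6]
tip s,l,h [-65.6  -1.3   1.6] tipcorner h 1.6 1.6 rear [-164.2   -1.4   18.7]
clock: 9.57
position: [0.4096, -0.3024, 0.088]
eef_rot: [-0.085, -0.086, 0.993, -0.008]
force: [-0.7, -0.6, -1.4]
gripper_width: 0.225
t 9.57 yaw-9.9 0.04 pitch 9.96 roll -0.09 F [-0.7  -0.64 -1.45] g 19.6 TCP [ 409.6 -302.4   88. ]
tip s,l,h [-65.6  -1.3   1. ] tipcorner h 0.9 1.0 rear [-164.2   -1.4   18. ]
```

```bash
for i in 1; do python3 -m crank '[[[-0.01,0,0.05],[0,0,0]],[[0,0,0],[0,0,0]]]' >/dev/null; python3 tip.py; done; python3 -m crank '[[[-0.005,0,0.03],[0,0,0]],[[0,0,0],[0,0,0]]]' >/dev/null; python3 tip.py
```

```text
t 9.82 yaw-9.9 0.04 pitch 9.96 roll -0.09 F [ 0.14  0.57 -0.  ] g 19.6 TCP [ 409.7 -302.4   87.5]
tip s,l,h [-65.6  -1.3   0.5] tipcorner h 0.5 0.6 rear [-164.1   -1.4   17.6]
t 10.07 yaw-9.9 0.04 pitch 9.96 roll -0.10 F [ 0.71  0.53 -1.03] g 19.9 TCP [ 409.7 -302.5   87.3]
tip s,l,h [-65.6  -1.4   0.3] tipcorner h 0.2 0.3 rear [-164.1   -1.5   17.3]
```

```bash
cat >> tip.py <<'E'
print('M about spatula y %.3f'%(o['moment']@S[:,1]), 'Ffwd %.2f Fz %.2f'%(o['force']@S[:,0],o['force'][2]))
E
python3 tip.py; for i in 1; do python3 -m crank '[[[-0.005,0,0.03],[0,0,0]],[[0,0,0],[0,0,0]]]' >/dev/null; python3 tip.py; done; python3 -m crank '[[[-0.005,0,0.03],[0,0,0]],[[0,0,0],[0,0,0]]]' >/dev/null; python3 tip.py
```

```text
t 10.07 yaw-9.9 0.04 pitch 9.96 roll -0.10 F [ 0.71  0.53 -1.03] g 19.9 TCP [ 409.7 -302.5   87.3]
tip s,l,h [-65.6  -1.4   0.3] tipcorner h 0.2 0.3 rear [-164.1   -1.5   17.3]
M about spatula y -0.071 Ffwd 0.96 Fz -1.03
t 10.32 yaw-9.9 0.04 pitch 9.96 roll -0.10 F [ 0.15  0.11 -0.89] g 19.5 TCP [ 409.7 -302.5   87.1]
tip s,l,h [-65.6  -1.4   0.1] tipcorner h 0.0 0.1 rear [-164.1   -1.5   17.1]
M about spatula y -0.100 Ffwd 0.32 Fz -0.89
t 10.57 yaw-9.9 0.04 pitch 9.96 roll -0.11 F [-0.27 -0.02 -0.4 ] g 19.7 TCP [ 409.6 -302.5   86.8]
tip s,l,h [-65.6  -1.4  -0.2] tipcorner h -0.2 -0.1 rear [-164.2   -1.5   16.9]
M about spatula y -0.113 Ffwd -0.20 Fz -0.40
```

```bash
for i in 1; do python3 -m crank '[[[-0.005,0,0.03],[0,0,0]],[[0,0,0],[0,0,0]]]' >/dev/null; python3 tip.py; done; python3 -m crank '[[[0,0,0.0],[0,0,0]]]' >/dev/null; python3 tip.py
```

```text
t 10.82 yaw-9.9 0.05 pitch 9.96 roll -0.11 F [-0.01  0.3   0.42] g 20.0 TCP [ 409.6 -302.6   86.6]
tip s,l,h [-65.7  -1.5  -0.4] tipcorner h -0.5 -0.4 rear [-164.2   -1.5   16.6]
M about spatula y -0.129 Ffwd -0.03 Fz 0.42
t 10.95 yaw-9.9 0.04 pitch 9.95 roll -0.12 F [ 0.05 -0.2  -0.96] g 20.0 TCP [ 409.6 -302.6   86.6]
tip s,l,h [-65.6  -1.5  -0.4] tipcorner h -0.4 -0.3 rear [-164.2   -1.6   16.7]
M about spatula y -0.067 Ffwd 0.18 Fz -0.96
```

```bash
python3 -m crank '[[[-0.005,0,0.03],[0,0,0]],[[0,0,0],[0,0,0]]]' >/dev/null; python3 tip.py; python3 -m crank '[[[-0.005,0,0.03],[0,0,0]],[[0,0,0.0],[0,0,0]]]' >/dev/null; python3 tip.py
```

```text
t 11.2 yaw-9.9 0.05 pitch 9.96 roll -0.12 F [-0.71  0.37 -0.32] g 19.8 TCP [ 409.6 -302.6   86.4]
tip s,l,h [-65.7  -1.5  -0.6] tipcorner h -0.7 -0.6 rear [-164.2   -1.6   16.4]
M about spatula y -0.096 Ffwd -0.57 Fz -0.32
t 11.45 yaw-9.9 0.05 pitch 9.97 roll -0.12 F [-0.61  0.04  0.83] g 19.8 TCP [ 409.5 -302.6   86.1]
tip s,l,h [-65.8  -1.5  -0.9] tipcorner h -0.9 -0.8 rear [-164.3   -1.6   16.2]
M about spatula y -0.109 Ffwd -0.72 Fz 0.83
```

```bash
python3 -m crank '[[[0,0,0],[0,0,0]]]' >/dev/null; python3 tip.py|tail -1; python3 -m crank '[[[0,0,0],[0,0,0]]]' >/dev/null; python3 tip.py|tail -1; python3 -m crank '[[[-0.005,0,0.03],[0,0,0]],[[0,0,0.0],[0,0,0]]]' >/dev/null; python3 tip.py; python3 -m crank '[[[0,0,0],[0,0,0]]]' >/dev/null; python3 tip.py|tail -1;python3 -m crank '[[[0,0,0],[0,0,0]]]' >/dev/null; python3 tip.py|tail -1
```

```text
M about spatula y -0.141 Ffwd -1.56 Fz 1.32
M about spatula y -0.130 Ffwd -0.72 Fz 0.59
t 11.95 yaw-9.9 0.04 pitch 9.96 roll -0.12 F [-0.89  0.36  1.4 ] g 19.6 TCP [ 409.5 -302.6   85.9]
tip s,l,h [-65.8  -1.6  -1.1] tipcorner h -1.2 -1.0 rear [-164.3   -1.6   16. ]
M about spatula y -0.165 Ffwd -1.04 Fz 1.40
M about spatula y -0.074 Ffwd -0.34 Fz 0.64
M about spatula y -0.107 Ffwd -2.19 Fz 0.99
```

```bash
cat > aim.py <<'E'
# aim.py s l h pitch yawrel nrows : TCP target for tip at board-frame (s,l,h mm)
import sys
from tip import *
s,l,h,pt,yw=[float(v) for v in sys.argv[1:6]]; N=int(sys.argv[6])
T=Rt(9.9+yw,pt-.14); St=T.as_matrix()@np.diag([-1,1,-1.])
P=np.r_[B+u*s/1000+n*l/1000,.002+h/1000]-St@np.array([.159,0,-.05874])
w=(r.inv()*T).as_rotvec(degrees=True)/N
# per-row shifts
from scipy.spatial.transform import Rotation as R
rr=r; st=(P-p)/N
for i in range(N): print('row',np.round(rr.inv().apply(st)*100,3),np.round(w,2)); rr=rr*R.from_rotvec(w,degrees=True)
E
python3 aim.py -60 -1.5 -0.9 8.5 0 2
```

```text
t 12.2 yaw-9.9 0.04 pitch 9.96 roll -0.12 F [-2.06 -0.1   0.99] g 20.1 TCP [ 409.5 -302.6   86. ]
tip s,l,h [-65.8  -1.6  -1. ] tipcorner h -1.1 -1.0 rear [-164.3   -1.6   16. ]
M about spatula y -0.107 Ffwd -2.19 Fz 0.99
row [-0.21   0.003  0.147] [-0.07 -0.73  0.02]
row [-0.208  0.002  0.15 ] [-0.07 -0.73  0.02]
```

```bash
python3 -m crank '[[[-0.21,0,0.145],[-0.1,-0.73,0]],[[0,0,0],[0,0,0]],[[-0.21,0,0.145],[0,-0.73,0]],[[0,0,0],[0,0,0]]]' >/dev/null; python3 aim.py -54 -1.5 -0.9 7.5 0 3
```

```text
t 12.7 yaw-9.9 0.02 pitch 8.34 roll -0.05 F [ 0.11 -0.49 -0.25] g 19.7 TCP [ 413.8 -302.1   82. ]
tip s,l,h [-59.1  -1.8  -0.8] tipcorner h -0.8 -0.8 rear [-158.1   -1.8   13.5]
M about spatula y -0.209 Ffwd 0.06 Fz -0.25
row [-0.14   0.01   0.057] [-0.02 -0.28  0.01]
row [-0.14   0.01   0.058] [-0.02 -0.28  0.01]
row [-0.14   0.01   0.059] [-0.02 -0.28  0.01]
```

```bash
python3 -m crank '[[[-0.14,0.01,0.058],[0,-0.28,0]],[[-0.14,0.01,0.058],[0,-0.28,0]],[[-0.14,0.01,0.058],[0,-0.28,0]],[[0,0,0],[0,0,0]]]' >/dev/null; python3 aim.py -46 -1.5 -1.0 6.8 0 4;python3 - <<'E'
from h import *
b=snap('scene','s5')
crop(b,'s5c',130,140,240,240,6)
E
```

```text
t 13.2 yaw-9.9 0.02 pitch 7.49 roll -0.03 F [-0.23 -0.27  0.59] g 19.9 TCP [ 417.5 -301.2   79.6]
tip s,l,h [-54.1  -1.4  -1. ] tipcorner h -1.0 -1.0 rear [-153.3   -1.5   11.8]
M about spatula y -0.127 Ffwd -0.35 Fz 0.59
row [-0.183 -0.001  0.022] [-0.01 -0.17  0.01]
row [-0.183 -0.001  0.023] [-0.01 -0.17  0.01]
row [-0.183 -0.001  0.023] [-0.01 -0.17  0.01]
row [-0.183 -0.001  0.024] [-0.01 -0.17  0.01]
```

View pics/s5c.png

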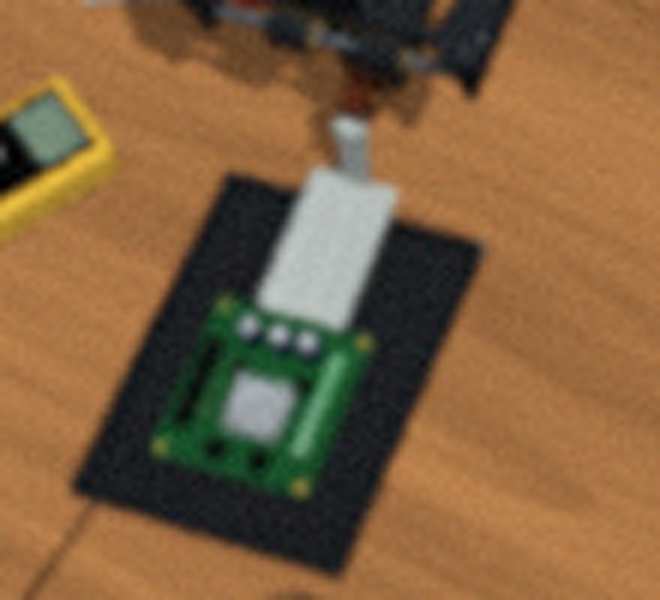

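The blade tip is at the board's near edge, (180,192) in scene pixels, but sits about 4 mm toward +y; I'll correct that while advancing.

```bash
python3 -m crank '[[[0,-0.2,0],[0,0,0]],[[0,-0.2,0],[0,0,0]],[[-0.18,0,0.022],[0,-0.17,0]],[[-0.18,0,0.022],[0,-0.17,0]],[[0,0,0],[0,0,0]]]' >/dev/null; python3 aim.py -44 -5.5 -1.0 6.5 0 4
```

```text
t 13.88 yaw-9.9 0.06 pitch 7.17 roll 0.03 F [-0.93  0.3   1.84] g 20.0 TCP [ 421.6 -304.3   78.6]
tip s,l,h [-50.2  -5.1  -1.1] tipcorner h -1.1 -1.1 rear [-149.4   -5.2   11.1]
M about spatula y -0.133 Ffwd -1.08 Fz 1.84
row [-0.136 -0.007  0.025] [ 0.01 -0.17  0.01]
row [-0.136 -0.007  0.025] [ 0.01 -0.17  0.01]
row [-0.136 -0.007  0.026] [ 0.01 -0.17  0.01]
row [-0.136 -0.006  0.026] [ 0.01 -0.17  0.01]
```

```bash
python3 -m crank '[[[-0.14,0,0.015],[0,-0.17,0]],[[-0.14,0,0.02],[0,-0.17,0]],[[-0.14,0,0.02],[0,-0.17,0]],[[-0.14,0,0.02],[0,-0.17,0]],[[0,0,0],[0,0,0]]]' >/dev/null; python3 aim.py -36 -5.5 -0.9 5.8 0 4
```

```text
t 14.5 yaw-9.9 0.04 pitch 6.45 roll 0.01 F [-0.92 -1.05  0.64] g 19.3 TCP [ 427.4 -303.5   77.1]
tip s,l,h [-43.4  -5.3  -0.8] tipcorner h -0.8 -0.8 rear [-142.8   -5.4   10.2]
M about spatula y 0.048 Ffwd -1.16 Fz 0.64
row [-0.168 -0.002  0.028] [ 0.   -0.16  0.01]
row [-0.168 -0.002  0.028] [ 0.   -0.16  0.01]
row [-0.167 -0.002  0.029] [ 0.   -0.16  0.01]
row [-0.167 -0.002  0.029] [ 0.   -0.16  0.01]
```

Run:
```python
from h import *
b=snap('scene','s6')
crop(b,'s6c',130,140,240,240,6)
```

```text
(no output)
```

View pics/s6c.png

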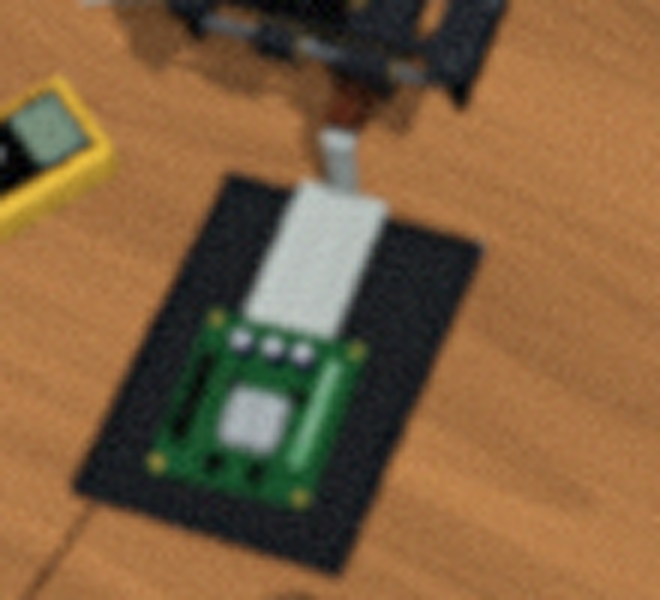

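```bash
python3 -m crank '[[[-0.17,0,0.024],[0,-0.16,0]],[[-0.17,0,0.026],[0,-0.16,0]],[[-0.17,0,0.026],[0,-0.16,0]],[[-0.17,0,0.026],[0,-0.16,0]],[[0,0,0],[0,0,0]]]' >/dev/null; python3 aim.py -26 -5.5 -0.8 5.3 0 6
```

```text
t 15.18 yaw-9.9 0.04 pitch 5.76 roll 0.00 F [-0.64 -0.47  1.27] g 19.7 TCP [ 434.4 -302.3   75.2]
tip s,l,h [-35.3  -5.3  -0.8] tipcorner h -0.8 -0.8 rear [-134.9   -5.4    9. ]
M about spatula y 0.027 Ffwd -0.83 Fz 1.27
row [-0.147 -0.001  0.006] [-0.   -0.08  0.01]
row [-0.147 -0.001  0.006] [-0.   -0.08  0.01]
row [-0.147 -0.001  0.006] [-0.   -0.08  0.01]
row [-0.147 -0.001  0.007] [-0.   -0.08  0.01]
row [-0.147 -0.001  0.007] [-0.   -0.08  0.01]
row [-0.147 -0.001  0.007] [-0.   -0.08  0.01]
```

```bash
python3 -m crank '[[[-0.15,0,0.004],[0,-0.05,0]],[[-0.15,0,0.004],[0,-0.08,0]],[[-0.15,0,0.005],[0,-0.08,0]],[[-0.15,0,0.006],[0,-0.08,0]],[[-0.15,0,0.006],[0,-0.08,0]],[[-0.15,0,0.006],[0,-0.08,0]],[[0,0,0],[0,0,0]]]' >/dev/null; python3 aim.py -24 -5.5 -0.5 2.5 0 4
```

```text
t 16.05 yaw-9.9 0.05 pitch 5.28 roll -0.00 F [-1.76 -0.14  0.78] g 19.9 TCP [ 443.9 -300.6   74. ]
tip s,l,h [-25.1  -5.3  -0.8] tipcorner h -0.8 -0.8 rear [-124.7   -5.4    8.2]
M about spatula y 0.013 Ffwd -1.82 Fz 0.78
row [ 0.039 -0.001  0.185] [-0.   -0.69  0.01]
row [ 0.041 -0.001  0.185] [-0.   -0.69  0.01]
row [ 0.044 -0.001  0.184] [-0.   -0.69  0.01]
row [ 0.046 -0.001  0.184] [-0.   -0.69  0.01]
```

Run:
```python
from h import *
b=snap('scene','s7')
crop(b,'s7c',130,140,240,240,6)
```

```text
(no output)
```

View pics/s7c.png

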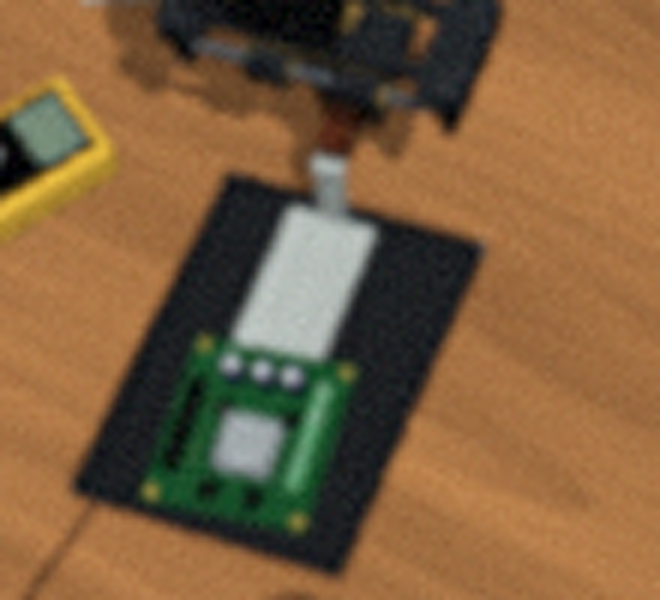

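```bash
python3 -m crank '[[[0.04,0,0.185],[0,-0.7,0]],[[0.04,0,0.185],[0,-0.7,0]],[[0.04,0,0.185],[0,-0.7,0]],[[0.04,0,0.185],[0,-0.7,0]],[[0,0,0],[0,0,0]]]' >/dev/null; python3 aim.py -23 -5.5 -0.5 1.5 0 2; python3 -m crank '[[[0,0,0],[0,0,0]]]'
```

```text
t 16.73 yaw-9.9 -0.00 pitch 2.27 roll 0.02 F [0.12 0.16 0.45] g 19.7 TCP [ 441.4 -301.    66. ]
tip s,l,h [-24.   -5.4  -0.6] tipcorner h -0.6 -0.6 rear [-124.    -5.4    3.1]
M about spatula y -0.060 Ffwd 0.13 Fz 0.45
row [-0.013 -0.004  0.1  ] [ 0.01 -0.39 -0.  ]
row [-0.012 -0.004  0.1  ] [ 0.01 -0.39 -0.  ]
clock: 16.85
position: [0.4414, -0.301, 0.066]
eef_rot: [-0.019, -0.086, 0.996, -0.001]
force: [-1.1, 0.3, -0.2]
gripper_width: 0.229
```

```bash
python3 -m crank '[[[-0.02,0,0.1],[0,-0.4,0]],[[-0.02,0,0.1],[0,-0.4,0]],[[-0.15,0,-0.004],[0,0,0]],[[-0.15,0,-0.004],[0,0,0]],[[-0.15,0,-0.004],[0,0,0]],[[-0.15,0,-0.004],[0,0,0]],[[0,0,0],[0,0,0]]]' >/dev/null; python3 tip.py;python3 - <<'E'
from h import *
b=snap('scene','s8')
crop(b,'s8c',130,140,240,240,6)
E
```

```text
t 17.73 yaw-9.9 0.04 pitch 1.44 roll 0.02 F [-0.91 -0.39  0.52] g 19.9 TCP [ 448.1 -299.8   63.9]
tip s,l,h [-16.3  -5.2  -0.4] tipcorner h -0.4 -0.4 rear [-116.2   -5.3    1.8]
M about spatula y 0.052 Ffwd -0.97 Fz 0.52
```

View pics/s8c.png

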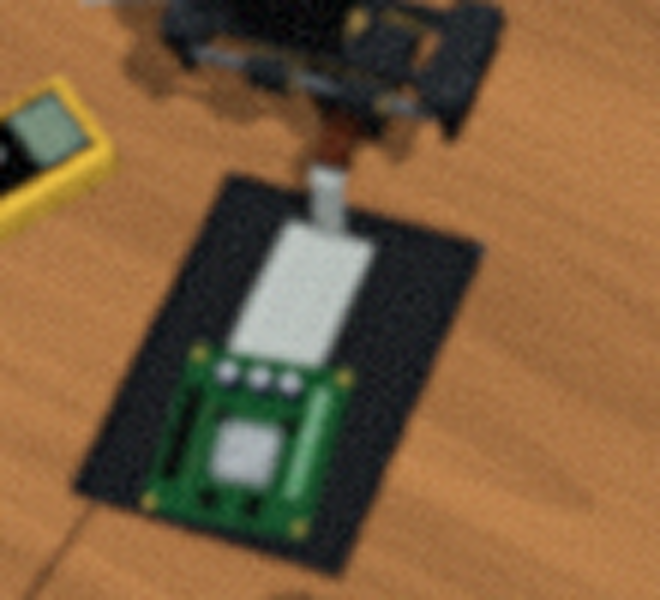

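```bash
python3 -m crank '[[[-0.15,0,-0.004],[0,0,0]],[[-0.15,0,-0.004],[0,0,0]],[[-0.15,0,-0.004],[0,0,0]],[[-0.15,0,-0.004],[0,0,0]],[[0,0,0],[0,0,0]]]' >/dev/null; python3 tip.py; python3 -m crank '[[[-0.15,0,-0.004],[0,0,0]],[[-0.15,0,-0.004],[0,0,0]],[[-0.15,0,-0.004],[0,0,0]],[[-0.15,0,-0.004],[0,0,0]],[[0,0,0],[0,0,0]]]' >/dev/null; python3 tip.py;python3 - <<'E'
from h import *
b=snap('scene','s9')
crop(b,'s9c',130,140,240,240,6)
E
```

```text
t 18.4 yaw-9.9 0.04 pitch 1.45 roll 0.03 F [-0.16  0.19 -0.18] g 19.6 TCP [ 454.4 -298.6   63.9]
tip s,l,h [-9.9 -5.1 -0.4] tipcorner h -0.4 -0.4 rear [-109.9   -5.2    1.8]
M about spatula y 0.111 Ffwd -0.12 Fz -0.18
t 19.02 yaw-9.9 0.04 pitch 1.45 roll 0.03 F [-1.87 -0.04  0.49] g 19.8 TCP [ 460.7 -297.4   63.9]
tip s,l,h [-3.5 -5.1 -0.4] tipcorner h -0.4 -0.4 rear [-103.5   -5.1    1.9]
M about spatula y 0.042 Ffwd -1.85 Fz 0.49
```

View pics/s9c.png

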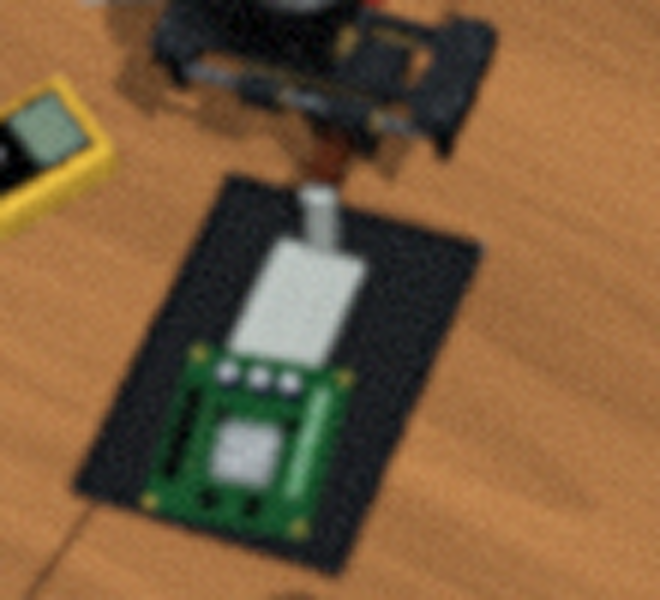

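```bash
python3 aim.py 12 -5.2 -0.3 0.6 0 8
```

```text
t 19.07 yaw-9.9 0.03 pitch 1.44 roll 0.03 F [-0.57 -0.66 -0.53] g 19.6 TCP [ 460.6 -297.4   63.9]
tip s,l,h [-3.5 -5.1 -0.4] tipcorner h -0.4 -0.4 rear [-103.5   -5.1    1.9]
M about spatula y 0.039 Ffwd -0.66 Fz -0.53
row [-0.183 -0.     0.024] [ 0.   -0.11  0.  ]
row [-0.183 -0.     0.024] [ 0.   -0.11  0.  ]
row [-0.183 -0.     0.024] [ 0.   -0.11  0.  ]
row [-0.183 -0.     0.025] [ 0.   -0.11  0.  ]
row [-0.183 -0.     0.025] [ 0.   -0.11  0.  ]
row [-0.183 -0.     0.025] [ 0.   -0.11  0.  ]
row [-0.183 -0.     0.026] [ 0.   -0.11  0.  ]
row [-0.183 -0.     0.026] [ 0.   -0.11  0.  ]
```

```bash
python3 -m crank '[[[-0.18,0,0.024],[0,-0.11,0]],[[-0.18,0,0.024],[0,-0.11,0]],[[-0.18,0,0.024],[0,-0.11,0]],[[-0.18,0,0.024],[0,-0.11,0]],[[-0.18,0,0.024],[0,-0.11,0]],[[-0.18,0,0.025],[0,-0.11,0]],[[-0.18,0,0.025],[0,-0.11,0]],[[-0.18,0,0.025],[0,-0.11,0]],[[0,0,0],[0,0,0]]]' >/dev/null; python3 aim.py 42 -5.2 -0.3 0.5 0 12
```

```text
t 20.2 yaw-9.9 0.03 pitch 0.52 roll 0.05 F [-0.04 -0.39  0.63] g 19.6 TCP [ 475.7 -294.7   61.5]
tip s,l,h [12.8 -4.9 -0.3] tipcorner h -0.3 -0.3 rear [-87.2  -5.    0.3]
M about spatula y 0.031 Ffwd -0.11 Fz 0.63
row [-0.244 -0.001 -0.001] [ 0. -0.  0.]
row [-0.244 -0.001 -0.001] [ 0. -0.  0.]
row [-0.244 -0.001 -0.001] [ 0. -0.  0.]
row [-0.244 -0.001 -0.001] [ 0. -0.  0.]
row [-0.244 -0.001 -0.001] [ 0. -0.  0.]
row [-0.244 -0.001 -0.001] [ 0. -0.  0.]
row [-0.244 -0.001 -0.001] [ 0. -0.  0.]
row [-0.244 -0.001 -0.001] [ 0. -0.  0.]
row [-0.244 -0.001 -0.001] [ 0. -0.  0.]
row [-0.244 -0.001 -0.001] [ 0. -0.  0.]
row [-0.244 -0.001 -0.001] [ 0. -0.  0.]
row [-0.244 -0.001 -0.001] [ 0. -0.  0.]
```

```bash
python3 -m crank '[[[-0.24,0,-0.001],[0,0,0]],[[-0.24,0,-0.001],[0,0,0]],[[-0.24,0,-0.001],[0,0,0]],[[-0.24,0,-0.001],[0,0,0]],[[-0.24,0,-0.001],[0,0,0]],[[-0.24,0,-0.001],[0,0,0]],[[0,0,0],[0,0,0]]]' >/dev/null; python3 tip.py; python3 -m crank '[[[-0.24,0,-0.001],[0,0,0]],[[-0.24,0,-0.001],[0,0,0]],[[-0.24,0,-0.001],[0,0,0]],[[-0.24,0,-0.001],[0,0,0]],[[-0.24,0,-0.001],[0,0,0]],[[-0.24,0,-0.001],[0,0,0]],[[0,0,0],[0,0,0]]]' >/dev/null; python3 tip.py;python3 - <<'E'
from h import *
b=snap('scene','s10')
crop(b,'s10c',130,140,240,240,6)
E
```

```text
t 21.07 yaw-9.9 0.03 pitch 0.51 roll 0.04 F [-0.55  0.28 -0.49] g 20.2 TCP [ 491.  -292.    61.4]
tip s,l,h [28.3 -4.9 -0.3] tipcorner h -0.3 -0.3 rear [-71.7  -5.    0.3]
M about spatula y 0.021 Ffwd -0.49 Fz -0.49
t 21.95 yaw-9.9 0.03 pitch 0.51 roll 0.05 F [-0.68 -0.53  0.6 ] g 19.1 TCP [ 506.2 -289.3   61.4]
tip s,l,h [43.7 -4.8 -0.4] tipcorner h -0.4 -0.4 rear [-56.3  -4.9   0.2]
M about spatula y -0.001 Ffwd -0.77 Fz 0.60
```

View pics/s10c.png

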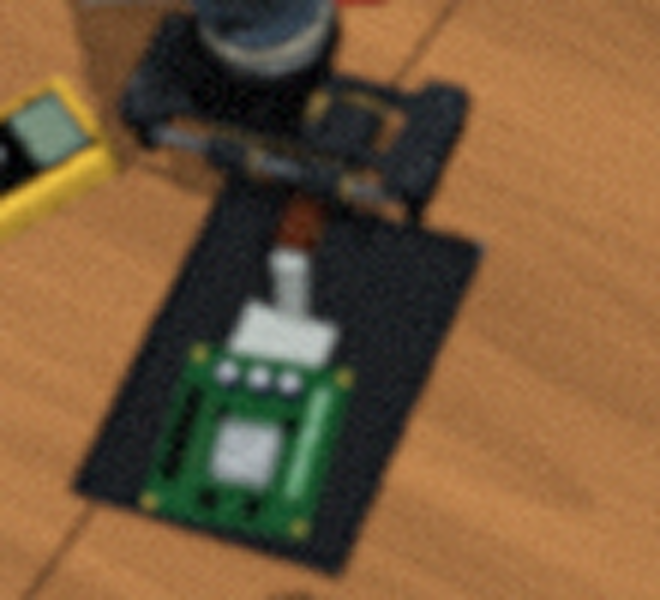

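```bash
python3 -m crank '[[[-0.23,0,-0.001],[0,0,0]],[[-0.23,0,-0.001],[0,0,0]],[[-0.23,0,-0.001],[0,0,0]],[[-0.23,0,-0.001],[0,0,0]],[[-0.23,0,-0.001],[0,0,0]],[[-0.23,0,-0.001],[0,0,0]],[[-0.23,0,-0.001],[0,0,0]],[[-0.23,0,-0.001],[0,0,0]],[[-0.23,0,-0.001],[0,0,0]],[[0,0,0],[0,0,0]]]' >/dev/null; python3 tip.py
python3 - <<'E'
from h import *
b=snap('scene','s11')
crop(b,'s11c',130,140,240,240,6)
E
```

```text
t 23.25 yaw-9.9 0.02 pitch 0.52 roll 0.07 F [-0.96 -0.12  0.26] g 19.4 TCP [ 527.7 -285.4   61.3]
tip s,l,h [65.6 -4.8 -0.5] tipcorner h -0.5 -0.5 rear [-34.4  -4.8   0.2]
M about spatula y 0.020 Ffwd -0.97 Fz 0.26
```

View pics/s11c.png

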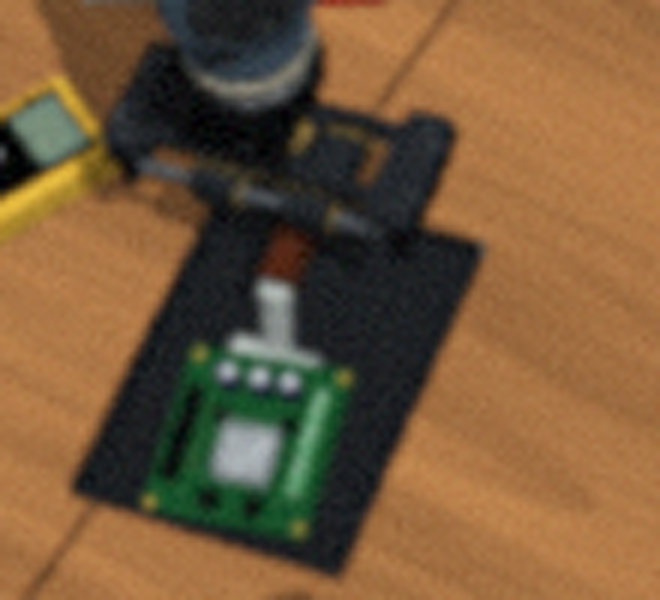

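```bash
python3 -m crank '[[[-0.2,0,0],[0,0,0]],[[-0.2,0,0],[0,0,0]],[[-0.2,0,-0.002],[0,0,0]],[[0,0,0],[0,0,0]],[[0,0,-0.15],[0,-0.3,0]],[[0,0,-0.3],[0,-0.5,0]],[[0,0,-0.4],[0,-0.5,0]],[[0,0,-0.4],[0,0,0]],[[0,0,0],[0,0,0]]]' >/dev/null; python3 tip.py
python3 - <<'E'
from h import *
b=snap('scene','s12')
crop(b,'s12c',130,140,240,240,6)
E
```

```text
t 24.43 yaw-9.9 0.03 pitch -0.79 roll 0.15 F [-0.1  -0.34 -2.52] g 19.6 TCP [ 533.3 -283.7   73.7]
tip s,l,h [72.7 -4.  15.5] tipcorner h 15.6 15.4 rear [-27.3  -4.   13.9]
M about spatula y 0.255 Ffwd -0.20 Fz -2.52
```

View pics/s12c.png

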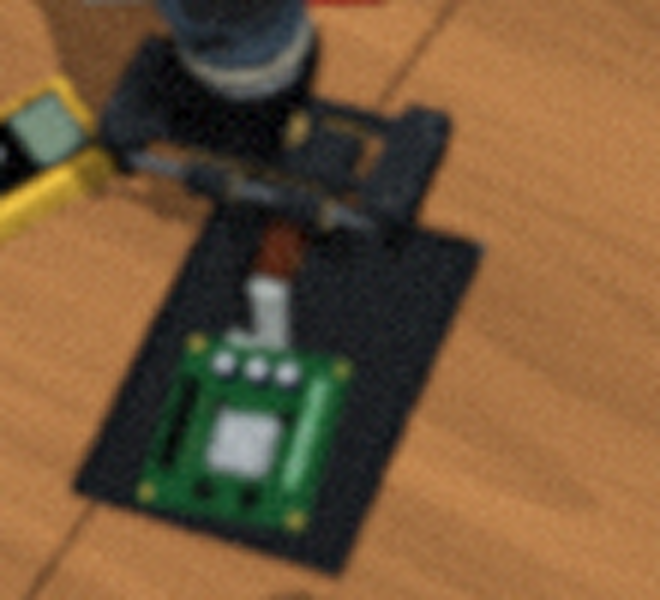

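```bash
python3 -m crank '[[[0,0,-0.4],[0,-0.4,0]],[[0,0,-0.8],[0,-0.3,0]],[[0,0,-1.2],[0,0,0]],[[0,0,-1.5],[0,0,0]],[[0,0,-1.5],[0,0,0]],[[0,0,-1.5],[0,0,0]],[[0,0,-1.2],[0,0,0]],[[0,0,-0.8],[0,0,0]],[[0,0,-0.4],[0,0,0]],[[0,0,0],[0,0,0]],[[0,0,0],[0,0,0]]]' >/dev/null; python3 tip.py
python3 - <<'E'
from h import *
b=snap('scene','s13');a=snap('top','t13')
crop(b,'s13c',130,140,240,240,6)
E
```

```text
t 25.85 yaw-9.9 0.05 pitch -1.55 roll 0.11 F [-1.    0.5  -2.78] g 19.9 TCP [ 530.4 -284.3  173.9]
tip s,l,h [ 70.5  -4.  117.8] tipcorner h 117.9 117.8 rear [-29.4  -4.1 114.9]
M about spatula y 0.214 Ffwd -0.98 Fz -2.78
```

View pics/s13c.png

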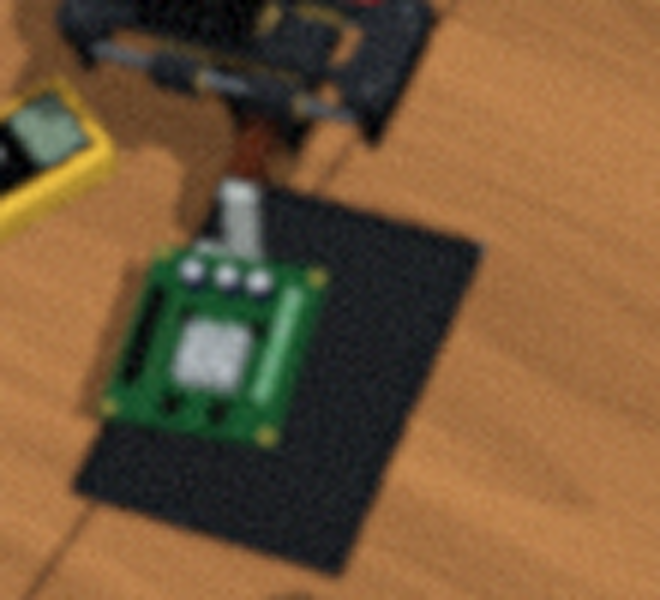

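```bash
cat > bd.py <<'E'
# bd.py pic cam u0 v0 u1 v1 z : board rect at height z, in world and spatula frame
import sys
from m import *
from go import cur,att
def board(im,n,w,z):
    hsv=cv2.cvtColor(im,cv2.COLOR_BGR2HSV); H,S,V=[hsv[...,i].astype(int) for i in range(3)]
    b=win((H>50)&(H<90)&(S>110)&(V>60),*w).astype(np.uint8); b=cv2.morphologyEx(b,cv2.MORPH_CLOSE,np.ones((5,5)))
    cs,_=cv2.findContours(b,0,1); c=cv2.convexHull(max(cs,key=cv2.contourArea)).astype(np.float32)
    k,q=cv2.minEnclosingTriangle(c) if 0 else (0,0)
    # 4 extreme corners: project hull to world, then min area rect
    W=np.array([onz(n,x,y,z)[:2]*1000 for x,y in c[:,0]],np.float32)
    R=cv2.minAreaRect(W); return R,W
if __name__=='__main__':
    pic,n=sys.argv[1:3]; w=[int(v) for v in sys.argv[3:7]]; z=float(sys.argv[7])/1000
    R,W=board(cv2.imread('pics/%s.png'%pic),n,w,z)
    b=cv2.boxPoints(R); e=b[1]-b[0]; g=[np.degrees(np.arctan2(*(k[::-1]))) for k in (b[1]-b[0],b[2]-b[1])]
    g=[(x+45)%180-45 for x in g]
    print('centre',np.round(R[0],1),'size',np.round(R[1],1),'angs',np.round(g,1))
    p,r,o=cur(); yw=np.radians(att(r)[0]); d=np.array(R[0])-p[:2]*1000
    print('from TCP: fwd %.1f left %.1f yaw tool %.2f'%(d@[np.cos(yw),np.sin(yw)],d@[-np.sin(yw),np.cos(yw)],att(r)[0]))
E
python3 bd.py s13 scene 130 175 190 220 122; python3 bd.py t13 top 280 80 380 200 122; python3 bd.py scene0 scene 130 160 218 240 6.4;  python3 bd.py top0 top 290 100 375 200 6.4
```

```text
centre [ 644.3 -254.2] size [108.7  98.1] angs [107.1  17.1]
from TCP: fwd 117.3 left 10.0 yaw tool 9.95
centre [ 645.2 -255.5] size [108.8 101.1] angs [106.9  16.9]
from TCP: fwd 118.0 left 8.5 yaw tool 9.95
centre [ 617.  -265.2] size [108.9  97.8] angs [100.8  10.8]
from TCP: fwd 88.6 left 3.9 yaw tool 9.95
centre [ 619.6 -264.2] size [110.7 100.9] angs [100.8  10.8]
from TCP: fwd 91.3 left 4.4 yaw tool 9.95
```

View pics/t13.png

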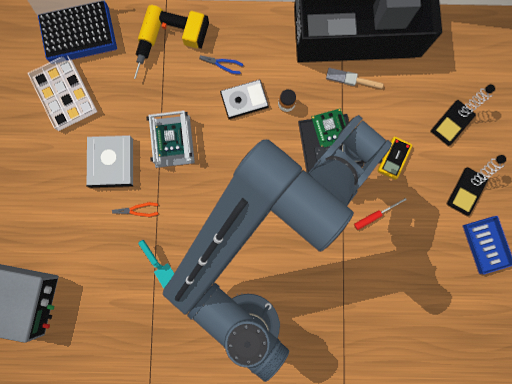

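```bash
python3 -m crank '[[[0,0.7,0],[0,0,0]],[[0,1.4,0],[0,0,0.5]],[[-0.1,2.1,0],[0,0,1]],[[-0.2,2.8,0],[0,0,1]],[[-0.2,3.5,0],[0,0,1]],[[-0.2,4.2,0],[0,0,1]],[[-0.2,4.5,0],[0,0,1]],[[-0.2,4.5,0],[0,0,1]],[[-0.2,4.5,0],[0,0,1]],[[-0.2,4.2,0],[0,0,0.7]],[[-0.2,3.8,0],[0,0,0.4]],[[-0.1,3.4,0],[0,0,0]]]' >/dev/null; python3 go.py 499.3 264 165 1.05 -0.7
```

```text
t 27.45 pos [508.23 131.21 176.7 ] yaw pitch roll [ 0.67 -1.34  0.76] F [-0.08 -1.25 -3.19] M [ 0.01  0.23 -0.06] g 19.7
shift cm in current axes [ 0.764 13.272  1.329]  in target axes [ 0.664 13.293  1.162]  turn [ 0.76  0.64 -0.37]
```

```bash
python3 -m crank '[[[0.1,3.0,0],[0.2,0.2,-0.1]],[[0.1,2.6,0.1],[0.2,0.2,-0.1]],[[0.1,2.2,0.1],[0.2,0.1,-0.1]],[[0.1,1.7,0.1],[0.1,0,0]],[[0.1,1.2,0.1],[0,0,0]],[[0.1,0.7,0.1],[0,0,0]],[[0,0.3,0.1],[0,0,0]],[[0,0,0],[0,0,0]],[[0,0,0],[0,0,0]]]' >/dev/null; python3 go.py 499.3 264 165 1.05 -0.7
python3 - <<'E'
from h import *
b=snap('scene','s14');a=snap('top','t14')
crop(b,'s14c',270,210,350,310,6);crop(a,'t14c',130,80,220,190,5)
E
```

```text
t 28.57 pos [493.71 256.71 171.07] yaw pitch roll [ 1.13 -0.51  0.12] F [ 0.4   0.48 -2.42] M [0.04 0.28 0.02] g 19.6
shift cm in current axes [-0.568  0.716  0.613]  in target axes [-0.565  0.718  0.614]  turn [ 0.12 -0.19  0.08]
```

View pics/s14c.png

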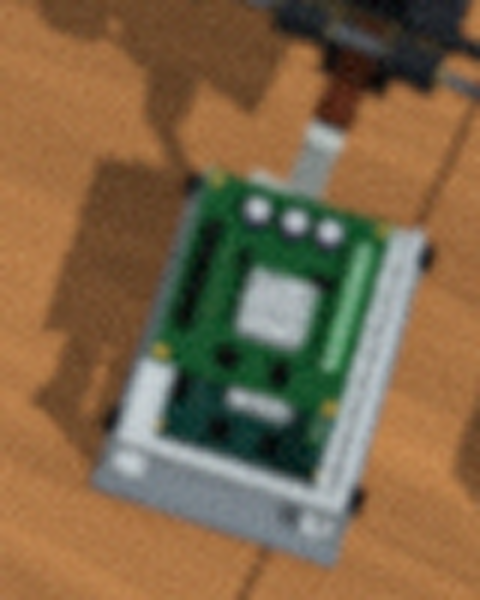

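View pics/t14c.png

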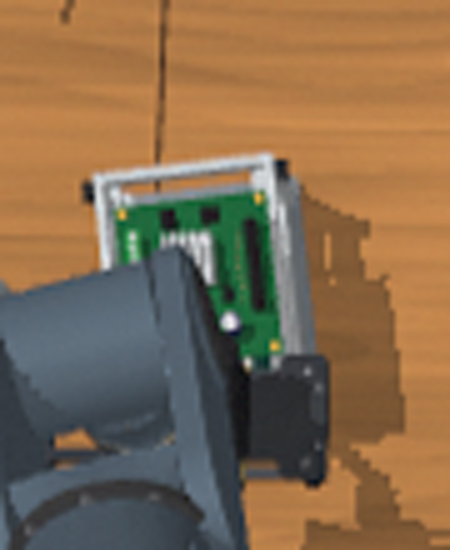

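```bash
python3 bd.py s14 scene 295 235 345 272 117
python3 - <<'E'
from m import *
# manual corners for scene (crop/6-0.5+270, /6-.5+210)
im=cv2.imread('pics/s14.png')
E
python3 - <<'E'
import sys; sys.path.insert(0,'.')
from h import *
im=cv2.imread('pics/s14.png'); crop(im,'s14d',295,232,345,282,12)
im=cv2.imread('pics/t14.png'); crop(im,'t14d',145,108,200,160,11)
E
```

```text
centre [610.7 266.4] size [105.3  94.4] angs [98.9  8.9]
from TCP: fwd 117.2 left 7.3 yaw tool 1.12
```

View pics/s14d.png

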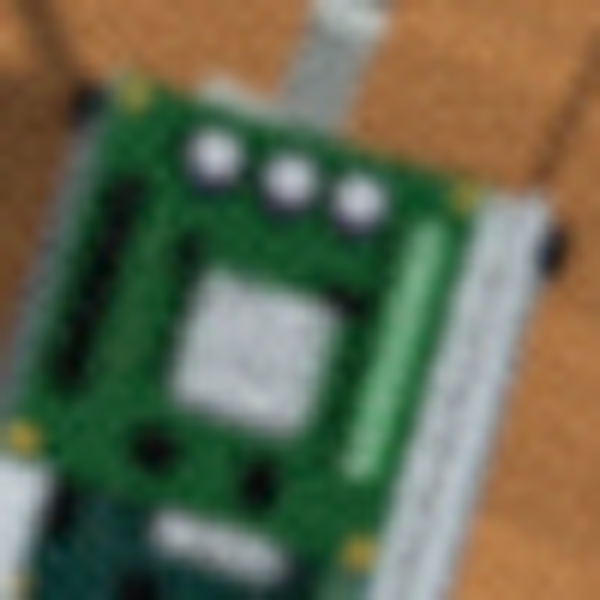

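View pics/t14d.png

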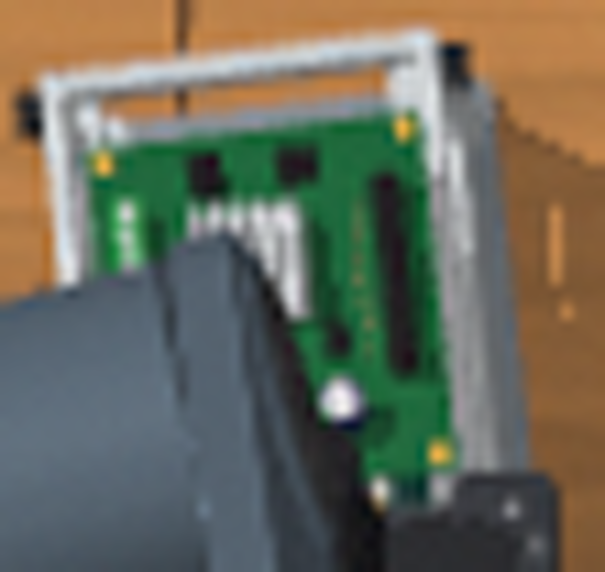

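```bash
cat > holes.py <<'E'
from h import *
from go import cur,att
def rep(H,z,name):
    p,r,o=cur(); S=np.array(H); W=np.array([onz('scene',*q,z)[:2]*1000 for q in S]) # NL NR FL FR (N: near robot,-x ; L in scene image = -y)
    nl,nr,fl,fr=W; c=W.mean(0); ax=(fl+fr-nl-nr); ay=(nr+fr-nl-fl)
    y1=np.degrees(np.arctan2(ax[1],ax[0])); y2=np.degrees(np.arctan2(-ay[0],ay[1]))
    print(name,'centre',np.round(c,1),'yaw',round(y1,2),round(y2,2),'sizes',np.round([np.linalg.norm(ax)/2,np.linalg.norm(ay)/2],1))
    yw=np.radians(att(r)[0]); d=c-p[:2]*1000
    print('  from TCP fwd %.1f left %.1f, rel yaw %.2f'%(d@[np.cos(yw),np.sin(yw)],d@[-np.sin(yw),np.cos(yw)],(y1+y2)/2-att(r)[0]))
    return c,(y1+y2)/2
E
python3 - <<'E'
from holes import *
f=lambda x,y:(x/12-.5+295,y/12-.5+232)
rep([f(135,92),f(466,195),f(22,437),f(358,553)],.117,'board')
# top view right-side holes and left-far
g=lambda x,y:(x/11-.5+145,y/11-.5+108)
for q in((103,163),(402,128),(440,453)): print('top hole',np.round(onz('top',*g(*q),.117)[:2]*1000,1))
E
```

```text
board centre [609.5 266.4] yaw 8.05 7.69 sizes [100.8  88.7]
  from TCP fwd 115.9 left 7.4, rel yaw 6.75
top hole [653.7 318.6]
top hole [666.  230.7]
top hole [568.2 215.8]
```

```bash
python3 -m crank '[[[-0.2,0.3,0.2],[0,0,0]],[[-0.3,0.3,0.4],[0,0,0]],[[-0.2,0.2,0.6],[0,0,0]],[[0,0,0.5],[0,0,0]],[[0,0,0.4],[0,0,0]],[[0,0,0.3],[0,0,0]],[[0,0,0],[0,0,0]],[[0,0,0],[0,0,0]]]' >/dev/null; python3 go.py 500.5 264.9 143 1.12 -0.4
python3 - <<'E'
from h import *
b=snap('scene','s15')
crop(b,'s15d',290,232,345,297,9);
E
```

```text
t 29.68 pos [501.34 264.99 145.01] yaw pitch roll [ 1.08 -0.46  0.1 ] F [-0.97  0.53 -3.  ] M [-0.    0.25  0.  ] g 19.6
shift cm in current axes [ 0.086 -0.008  0.2  ]  in target axes [ 0.086 -0.007  0.2  ]  turn [ 0.1   0.06 -0.04]
```

View pics/s15d.png

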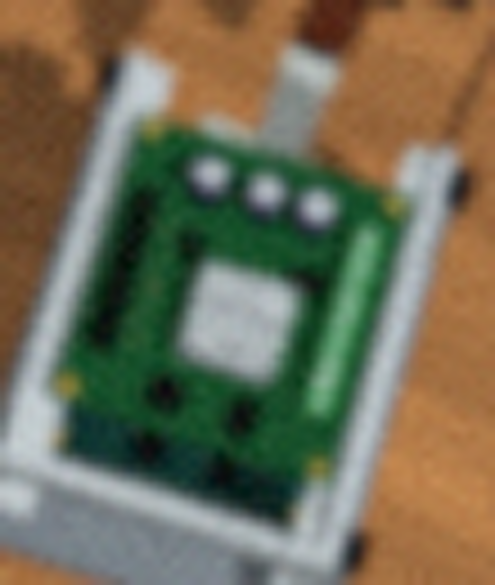

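Run:
```python
from holes import *
f=lambda x,y:(x/9-.5+290,y/9-.5+232)
c,y=rep([f(152,125),f(396,205),f(67,385),f(320,465)],.091,'board')
# rack top outer corners in this picture: NL outer, NR outer, FL outer, FR outer
rep([f(128,48),f(460,150),f(0,455),f(340,565)],.082,'rack')
```

```text
board centre [616.9 274.8] yaw 8.2 8.08 sizes [100.1  89.2]
  from TCP fwd 115.7 left 7.7, rel yaw 7.07
rack centre [615.7 275.1] yaw 8.58 8.48 sizes [158.8 121.2]
  from TCP fwd 114.5 left 8.0, rel yaw 7.46
```

```bash
python3 -m crank '[[[0,0,0.3],[0,0,0]],[[0,0,0.3],[0,0,0]],[[0,0,0.2],[0,0,0]],[[0,0,0],[0,0,0]],[[0,0,0],[0,0,0]]]' >/dev/null; python3 go.py 501 264.9 134 1.12 -0.4
python3 - <<'E'
from h import *
b=snap('scene','s16')
crop(b,'s16d',290,232,345,297,9);
E
```

```text
t 30.35 pos [501.55 265.03 136.75] yaw pitch roll [ 1.07 -0.5   0.11] F [-0.4  -0.29 -2.49] M [0.01 0.26 0.02] g 19.8
shift cm in current axes [ 0.058 -0.013  0.274]  in target axes [ 0.058 -0.012  0.275]  turn [ 0.11  0.1  -0.05]
```

View pics/s16d.png

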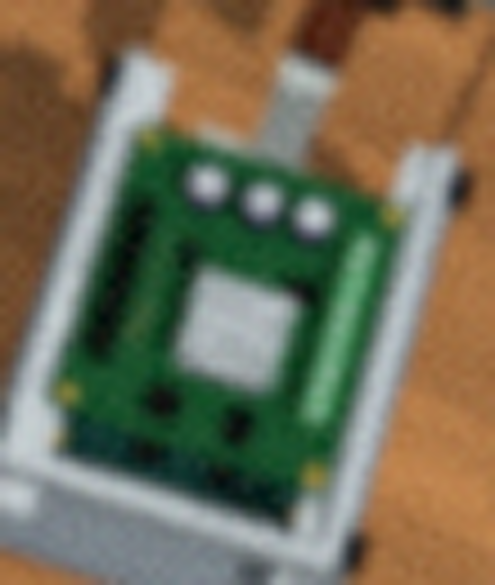

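```bash
python3 -m crank '[[[0,0,0.15],[0,0,0]],[[0,0,0.15],[0,0,0]],[[0,0,0],[0,0,0]]]' >/dev/null; python3 go.py;  python3 -m crank '[[[0,0,0.1],[0,0,0]],[[0,0,0.1],[0,0,0]],[[0,0,0],[0,0,0]]]' >/dev/null; python3 go.py;python3 -m crank '[[[0,0,0.1],[0,0,0]],[[0,0,0],[0,0,0]]]' >/dev/null; python3 go.py
```

```text
t 30.77 pos [501.76 265.1  133.79] yaw pitch roll [ 1.07 -0.53  0.12] F [-0.21  0.03 -1.13] M [0.01 0.2  0.01] g 19.9
t 31.15 pos [501.98 265.19 131.98] yaw pitch roll [ 1.08 -0.57  0.13] F [-0.57 -0.65 -2.17] M [0.02 0.24 0.01] g 19.9
t 31.4 pos [502.15 265.23 131.1 ] yaw pitch roll [ 1.08 -0.6   0.14] F [-0.46  0.21 -1.28] M [ 0.09  0.21 -0.02] g 19.4
```

```bash
python3 -m crank '[[[0,0,0.1],[0,0.1,0]],[[0,0,0],[0,0,0]]]' >/dev/null; python3 go.py;  python3 -m crank '[[[0,0,0.1],[0,0,0]],[[0,0,0],[0,0,0]]]' >/dev/null; python3 go.py;python3 -m crank '[[[0,0,0.1],[0,0,0]],[[0,0,0],[0,0,0]]]' >/dev/null; python3 go.py
python3 - <<'E'
from h import *
b=snap('scene','s17')
crop(b,'s17d',290,232,345,297,9);
E
```

```text
t 31.65 pos [502.48 265.31 130.19] yaw pitch roll [ 1.08 -0.54  0.15] F [-0.23 -0.83 -0.33] M [0.05 0.17 0.01] g 20.0
t 31.9 pos [502.67 265.37 129.13] yaw pitch roll [ 1.08 -0.56  0.16] F [ 0.52 -0.82 -1.94] M [ 0.02  0.14 -0.04] g 19.8
t 32.15 pos [502.86 265.39 128.11] yaw pitch roll [ 1.08 -0.58  0.16] F [ 0.98  0.14 -1.32] M [-0.    0.11  0.02] g 19.7
```

View pics/s17d.png

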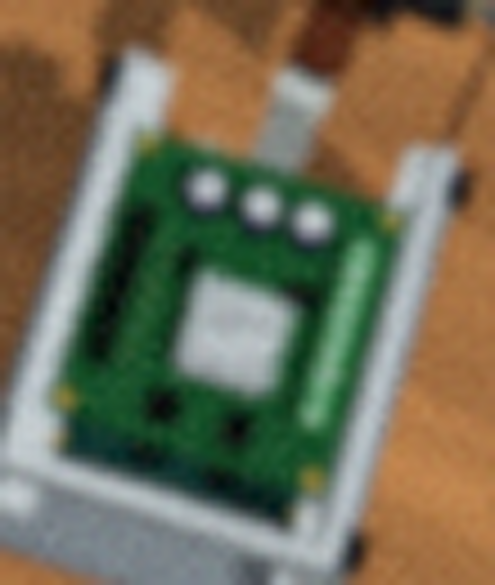

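```bash
python3 -m crank '[[[0,0,0.12],[0,0,0]],[[0,0,0.12],[0,0,0]],[[0,0,0],[0,0,0]]]' >/dev/null; python3 go.py
python3 - <<'E'
from holes import *
f=lambda x,y:(x/9-.5+290,y/9-.5+232)
c,y=rep([f(148,140),f(390,220),f(65,398),f(312,478)],.0774,'board')
rep([f(128,48),f(460,150),f(0,455),f(340,565)],.082,'rack')
E
```

```text
t 32.58 pos [503.1  265.46 125.66] yaw pitch roll [ 1.08 -0.61  0.17] F [ 0.13 -0.2  -1.31] M [0.09 0.07 0.02] g 19.7
board centre [617.1 274.7] yaw 8.1 7.82 sizes [100.2  88.7]
  from TCP fwd 114.1 left 7.1, rel yaw 6.88
rack centre [615.7 275.1] yaw 8.58 8.48 sizes [158.8 121.2]
  from TCP fwd 112.8 left 7.5, rel yaw 7.45
```

```bash
python3 -m crank '[[[0.5,-0.06,0],[0,0.2,0]],[[1,-0.12,0],[0,0,0]],[[1.2,-0.14,0],[0,0,0]],[[1.2,-0.14,0],[0,0,0]],[[0.6,-0.07,0],[0,0,0]],[[0,0,0],[0,0,0]]]' >/dev/null; python3 go.py
python3 - <<'E'
from h import *
b=snap('scene','s18')
crop(b,'s18d',290,222,345,297,8);
E
```

```text
t 33.33 pos [453.49 258.66 125.38] yaw pitch roll [ 1.11 -0.3   0.14] F [ 0.48 -0.43 -0.21] M [ 0.07  0.06 -0.01] g 19.7
```

View pics/s18d.png

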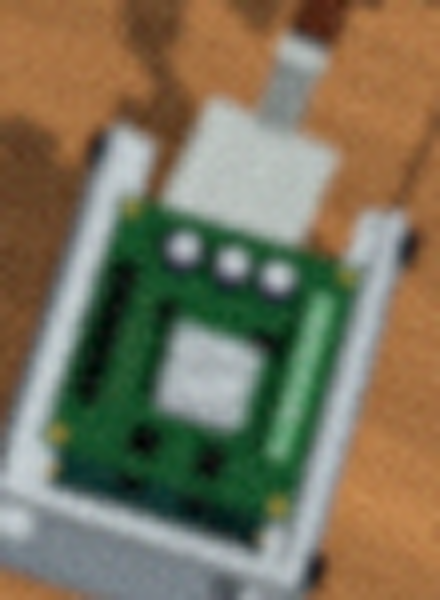

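Blade is drawing out cleanly (blade at (320,243) in scene pixels), the board unmoved. Continue out.

```bash
python3 -m crank '[[[1,-0.12,0],[0,0,0]],[[1.8,-0.21,0],[0,0,0]],[[2,-0.24,0],[0,0,0]],[[2,-0.24,0],[0,0,0]],[[1.6,-0.2,0],[0,0,0]],[[0.8,-0.1,0],[0,0,0]],[[0,0,0],[0,0,0]],[[0,0,0],[0,0,0]]]' >/dev/null; python3 go.py
python3 - <<'E'
from h import *
b=snap('scene','s19');a=snap('top','t19')
crop(b,'s19d',290,212,345,297,7);
E
```

```text
t 34.38 pos [360.76 245.81 125.07] yaw pitch roll [ 1.05 -0.59  0.23] F [-0.46 -0.2  -0.59] M [ 0.02  0.13 -0.07] g 19.8
```

View pics/s19.png

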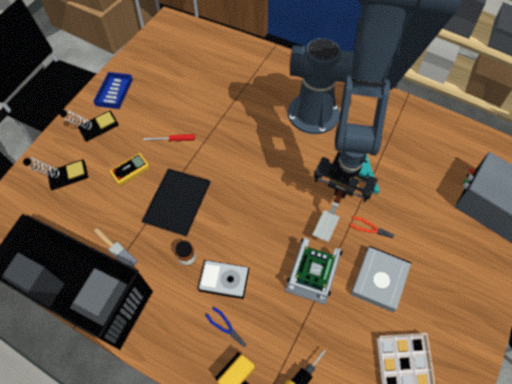

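View pics/t19.png

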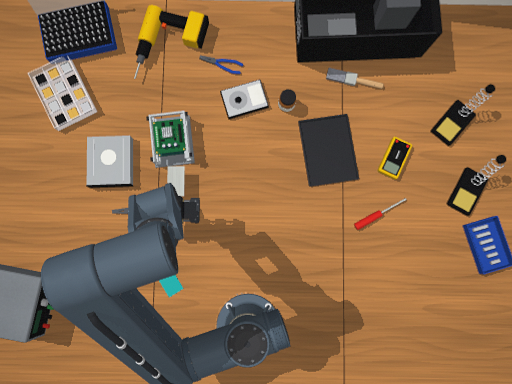

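```bash
python3 -m crank '[[[0,-1.2,0],[0,0.2,0]],[[0,-2.4,0],[-0.2,0.2,0]],[[-0.6,-3.5,0],[0,0,0]],[[-1.2,-4,0],[0,0,0]],[[-1.4,-4,0],[0,0,0]],[[-1.4,-4,0],[0,0,0]],[[-1.4,-3.5,0],[0,0,0]],[[-1.2,-2.5,0],[0,0,0]],[[-0.8,-1.4,0],[0,0,0]],[[-0.3,-0.5,0],[0,0,0]],[[0,0,0],[0,0,0]],[[0,0,0],[0,0,0]]]' >/dev/null; python3 go.py 449 -31 75 1.5 -0.14
```

```text
t 35.98 pos [452.57 -35.57 123.09] yaw pitch roll [ 1.02 -0.24  0.45] F [ 0.1  -0.3  -0.76] M [ 0.07  0.08 -0.03] g 20.1
shift cm in current axes [0.369 0.426 4.811]  in target axes [0.357 0.466 4.808]  turn [ 0.44  0.1  -0.48]
```

```bash
python3 -m crank '[[[0.2,0.2,0.8],[0.45,0.1,0]],[[0.1,0.2,1.5],[0,0,0]],[[0,0,1.5],[0,0,0]],[[0,0,0.8],[0,0,0]],[[0,0,0],[0,0,0]],[[0,0,0],[0,0,0]]]' >/dev/null; python3 go.py 449 -31 61 1.0 -0.14
```

```text
t 36.73 pos [446.8  -27.18  74.85] yaw pitch roll [1.36 0.06 0.01] F [-0.06  0.15 -1.45] M [0.01 0.08 0.03] g 19.8
shift cm in current axes [-0.212 -0.387  1.385]  in target axes [-0.21  -0.386  1.386]  turn [ 0.01 -0.2   0.36]
```

```bash
python3 -m crank '[[[0,0,0.6],[0,-0.2,0]],[[0,0,0.5],[0,0,0]],[[0,0,0.2],[0,0,0]],[[0,0,0],[0,0,0]]]' >/dev/null; python3 go.py; python3 -m crank '[[[0,0,0.1],[0,0,0]],[[0,0,0],[0,0,0]]]' >/dev/null; python3 go.py
```

```text
t 37.23 pos [447.5  -27.47  61.73] yaw pitch roll [ 1.35 -0.27 -0.03] F [ 0.31  0.12 -1.26] M [0.13 0.13 0.01] g 20.0
t 37.48 pos [447.63 -27.57  60.77] yaw pitch roll [ 1.34 -0.29 -0.04] F [ 0.17  0.65 -1.2 ] M [0.1  0.08 0.01] g 19.5
```

```bash
python3 -m crank '[[[0,0,0.07],[0,0.1,0]],[[0,0,0],[0,0,0]]]' >/dev/null; python3 go.py; python3 -m crank '[[[0,0,0.06],[0,0,0]],[[0,0,0],[0,0,0]]]' >/dev/null; python3 go.py; python3 -m crank '[[[0,0,0.05],[0,0,0]],[[0,0,0],[0,0,0]]]' >/dev/null; python3 go.py
```

```text
t 37.73 pos [447.68 -27.61  60.18] yaw pitch roll [ 1.34 -0.2  -0.05] F [-0.08 -0.07  0.27] M [ 0.03  0.04 -0.03] g 19.6
t 37.98 pos [447.75 -27.62  59.73] yaw pitch roll [ 1.34 -0.22 -0.05] F [ 0.19 -0.02 -0.27] M [ 0.06 -0.03  0.02] g 19.6
t 38.23 pos [447.69 -27.61  59.31] yaw pitch roll [ 1.34 -0.22 -0.06] F [-0.69  0.51  1.28] M [ 0.07 -0.04  0.03] g 19.9
```

```bash
python3 -m crank '[[[0,0,0.04],[0,0,0]],[[0,0,0],[0,0,0]]]' >/dev/null; python3 go.py; python3 -m crank '[[[0,0,0],[0,0,0]],[[0,0,0],[0,0,0]],[[0,0,0],[0,0,0]],[[0,0,0],[0,0,0]],[[0,0,0],[0,0,0]],[[0,0,0],[0,0,0]],[[0,0,0],[0,0,0]],[[0,0,0],[0,0,0]]]' 8.7 ; python3 go.py
```

```text
t 38.48 pos [447.65 -27.6   59.02] yaw pitch roll [ 1.34 -0.23 -0.06] F [-1.14 -0.09  2.21] M [ 0.05 -0.03 -0.01] g 19.7
clock: 39.48
position: [0.4484, -0.0278, 0.0589]
eef_rot: [0.003, -0.012, 1.0, -0.001]
force: [-0.3, -1.1, -0.2]
gripper_width: 0.982
t 39.48 pos [448.36 -27.78  58.89] yaw pitch roll [ 1.34 -0.29 -0.08] F [-0.35 -1.11 -0.2 ] M [0.03 0.03 0.02] g 85.4
```

Released; retreat straight up and check.

```bash
python3 -m crank '[[[0,0,-1],[0,0,0]],[[0,0,-2],[0,0,0]],[[0,0,-3],[0,0,0]],[[0,0,-4],[0,0,0]],[[0,0,-3],[0,0,0]],[[2,0,-1],[0,0,0]],[[3,0,0],[0,0,0]],[[2,0,0],[0,0,0]],[[0,0,0],[0,0,0]],[[0,0,0],[0,0,0]]]' >/dev/null; python3 go.py
python3 - <<'E'
from h import *
b=snap('scene','s20');a=snap('top','t20')
c=np.hstack([cv2.resize(b[170:245,215:275],None,fx=6,fy=6,interpolation=2),cv2.resize(b[232:307,285:345],None,fx=6,fy=6,interpolation=2)]);cv2.imwrite('pics/s20d.png',c)
crop(a,'t20d',143,105,200,170,9)
E
```

```text
t 40.73 pos [376.79 -29.36 208.56] yaw pitch roll [ 1.36 -0.73 -0.25] F [ 0.39  0.49 -0.53] M [ 0.02  0.05 -0.01] g 86.9
```

View pics/s20d.png

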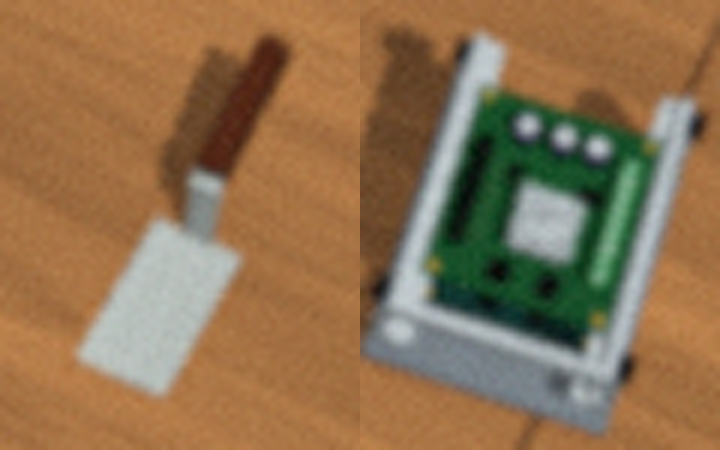

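View pics/t20d.png

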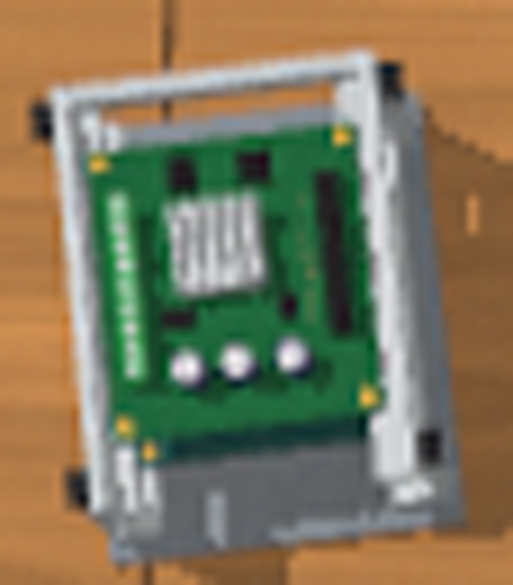

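View pics/t20.png

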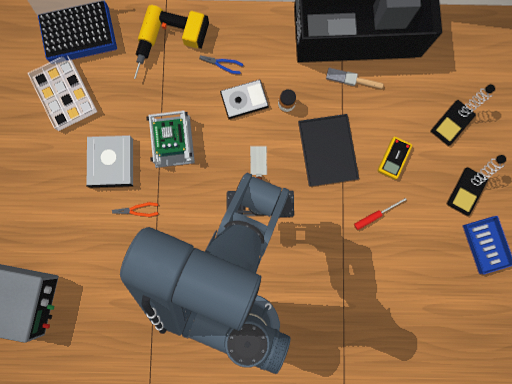

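```bash
python3 - <<'E'
from h import *
g=lambda x,y:(x/9-.5+143,y/9-.5+105)
W=np.array([onz('top',*g(*q),.0774)[:2]*1000 for q in((100,163),(341,137),(125,427),(368,397))]);print(W.mean(0),[np.degrees(np.arctan2(*(W[a]-W[b])[::-1])) for a,b in((0,2),(1,3))])
R=np.array([onz('top',*g(*q),.082)[:2]*1000 for q in((50,93),(375,53),(95,510))]);print((R[1]+R[2])/2, R)
a=np.array(cv2.imread('pics/s20.png'));
E
python3 - <<'E'
import sys; sys.path.insert(0,'.')
from m import *
im=cv2.imread('pics/s20.png'); hsv=cv2.cvtColor(im,cv2.COLOR_BGR2HSV); S,V=hsv[...,1],hsv[...,2]
s=win((V>140)&(S<60),222,168,270,245).astype(np.uint8); s=cv2.morphologyEx(s,cv2.MORPH_OPEN,np.ones((9,9))); print(rect('scene',s,.0016))
E
```

```text
[619.70132558 276.40226038] [np.float64(7.830911130721401), np.float64(7.927946720211789)]
[618.83451636 274.68731483] [[688.26387928 346.40230469]
 [705.90678712 226.71603634]
 [531.7622456  322.65859333]]
(array([554.7, -24.4]), array([553.9, -24.3]), [(57.4, 93.9), (100.1, 3.9)])
```

Board centre is within about 2 mm of the stand's middle and aligned to about 0.3°; the spatula lies flat on the bare bench. Handing in.

```bash
python3 -c "
from bench import *
print(finish_job())"
```

```text
the job is handed in; nothing more can be done
None
```

The board is lying on the stand's free top tier and the spatula is flat on the bare bench. I handed the job in at about 41 s of the 72 s, and no verdict was reported.

**What I did:** I slid the steel, brown-handled spatula under the board with about 1–3 N of blade pressure on the tray. The board slid up to the far rim, then I lifted it out on the blade and lowered it between the lips. I drew the blade out below the ledges and laid the spatula close to where it had been at the start.

**Last checks:**
- **Board:** its centre measured about 2 mm from the stand's middle in both x and y, with its length within about 1° of the ledges. Both views show it between the lips.
- **Level and height:** I did not measure these directly. I judged them from the pictures and from the wrist load dropping back to the spatula alone.
- **Spatula:** the blade measures full size at bench height and is clear of everything.
- **Bystanders:** they look unmoved in the last overhead picture.

**What disagreed:**
- **Board turned on the blade:** it rotated about 7° while being pushed, probably from my sideways correction of the blade. I turned the wrist to compensate when placing it.
- **Stand measurements:** separate readings of the stand differed by about 2 mm and about 1°. That is the uncertainty on the board position above.

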